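# Stow the offset spatula in its latched tool case

### The arm

A 6-joint arm with a two-finger parallel gripper is mounted at the origin on a cart in front of the work surface, level with it; the furniture and walls round the work are solid. World frame = base frame: x ahead of the robot, y to its left, z up, the work surface at z = 0. Lengths are in m, angles in rad, forces in N, time in s.
With the tool pointing down it reaches from about 0.3 to 0.875 m from the base axis. Payload 6.4 kg.
Tool frame: the origin (TCP) lies at the very end of the fingers, on their centre line; the grasp point (between the pads) lies 19 mm behind it; z points along the fingers, y is the line along which they close (so a half turn about z gives the same grasp; the last joint's range is limited). The gripper opens to 85 mm and grips with 20 to 120 N. Pads are 22 mm wide; open, the fingers measure 114 mm over their backs; the gripper's body (76 mm by 85 mm) begins 54 mm behind the grasp point. The pads swing forward as they close: fully open they stand 13 mm farther back than shut.
Start: joints at [0.924, 0.181, 1.607, -0, 1.354, -0.206], TCP at [0.245, 0.52, 0.231] pointing down, gripper open.
Joint ranges: [-2.99, 2.99], [-0.89, 2.07], [0.3, 2.58], [-1.14, 4.28], [0, 2.63], [-3.12, 3.12]. Speed limits (rad/s): [2.57, 2.57, 3.01, 3.14, 3.14, 3.14].

### API

Orientations are given as a unit quaternion [w, x, y, z].
In Python, from bench import ctrl gives the robot as it stands.
- The arm moves only by the shell command python3 jog.py 'ROWS'. ROWS is a JSON list of rows, 1 to 10 of them, each of 7 numbers: dx, dy, dz in m, then a rotation vector rx, ry, rz in rad, then the opening from 0.0 (shut) to 1.0 (fully open); each row is the pose to reach, as a shift and turn from the pose commanded when the command began, along the tool's axes at that moment; what a row does not reach only later rows make up. A row lasts 1/8 s, in which the tool goes at most 0.0625 m and 0.188 rad, less where a joint would pass 70% of its speed; a pose out of reach is approached as far as the arm can. The fingers move at their own pace and stop on an object; the grip force is fixed at half the most. Time passes only in rows, so rows that do not move let the fingers close. It prints the time, the measured TCP pose, the force, the opening and the grip force at its end.
- ctrl.get_obs(): the state, without advancing time (a new reading comes with each control period).
- ctrl.camera(name): name is "side" or "top"; returns the picture (420x560x3 uint8, blue, green, red); there is no depth.
- ctrl.camera_params(name): a dict with "fovy" (degrees; the focal length in pixels is half the picture's height over the tangent of half this angle, whatever the lens; pixels are square), "cx", "cy" (the principal point, pixels), "dist" ([k1, k2, p1, p2, k3] as OpenCV has them; the pictures are not rectified), "view" (4x4, takes a point from world to camera coordinates). Camera axes: x right, y up, looking along -z (the intrinsics and any distortion apply to the point x, -y, -z); pixel columns grow to the right and rows downward; lengths in m; the calibration is good to about 2 mm. A picture is of the moment at which its call begins. camera_params takes no time and is no camera call.
- ctrl.hand_in(): hands the job in; it is judged then, once.
The state is a dict: "time_s": time; "q": joint angles; "dq": joint speeds; "joint_efforts": joint torques, N m; "eef_pos": TCP position; "eef_rot": TCP orientation; "wrist_force": force on the tool from outside, world axes, zero at the start; "torque": the same for the moment, N m; "opening": opening from 0.0 (shut) to 1.0 (fully open); "grasp_force": force on a finger pad.
Only numpy, scipy, OpenCV 4.12 (cv2) and the standard library are available. Lean on these libraries where they do the work, as an engineer would, in place of code of your own. Each camera call takes 0.05 s, during which the arm holds its last target. There are 200 camera calls.

### The job

Put the offset spatula away in the tool case: slide the safety tab on the lid aside, lift the latch and open the lid right up, and press the spatula's handle fully home into the two spring clips, with the blade lying along the inside of the case. Then shut the lid and press it down until the latch catches. Do not disturb the open tin behind the case or the single chocolate beside the spatula.

Things in the scene. Friction and masses are not known exactly. Their poses are not given: they have to be found in the camera images.
- case: Grey tool case, fixed to the table: 306 mm long (its y), 166 deep (its x), 54 high when shut. Origin: centre of its underside, z up. -x: the front face with the latch, 83 mm from the origin; the lid is hinged at the back. The base is a tray, walls 4 mm thick and 36 mm high, floor at 6 mm. Front row: clips and blade room; rear row, behind a 19 mm high divider: tongs, fixed, 17 mm high.
- clip_seat (a point): Where spatula_grip lies when the handle is fully home: 35 mm in front of the case's origin, 78 mm to its -y side, 24.5 mm above its underside (axes as case). The stowed spatula runs along the case's y, butt towards -y, blade towards +y. Fingers have 58 mm of free handle between the clips, 44 mm from here to the front wall, 45 mm back to the divider.
- clip0_in (a joint): A jaw of the two spring clips, rad: 0 closed, opens to 0.45. The clips stand 36 mm to either side of clip_seat along y, 14 mm wide, two sprung jaws each hinged below the handle. Their flared mouth ends 18.5 mm above that point (25 mm wide inside), the throat 9.5 mm above it (about 14 mm wide). Pressed straight down, the handle spreads the jaws (15 to 20 N in all) and they close over it.
- case_hinge (a point): Middle of the lid's hinge line (along the case's y), on the fixed case: 83 mm behind its origin, 36 mm above its underside. Axes as case.
- case_lid (a joint): Lid angle, rad: 0 shut, grows as the front edge swings up and back, stop at 1.85. A stiff friction hinge: the lid stays where it is left and takes about 3 N at its front edge to move. The lid is 18 mm deep: shut, its top is 54 mm above the table; upright, its edge stands 200 mm and the latch bar 255 mm above the table.
- latch_grip (a point): Centre of the latch's round black cross bar (30 mm long along y, 12 mm thick, rounded ends: pinch these). It is the end of a flat steel lever that sticks out from the middle of the lid's front edge, level with it; 48 mm in front of the front face and, all shut, 51.5 mm above the table, nothing beneath. It moves with lid and latch. The latch turns about a line 46 mm behind and 9.5 mm below it.
- case_latch (a joint): Latch angle against the lid, rad: 0 caught; grows as the lever's outer end is lifted, stop at 0.55; sprung to 0 (2 to 3 N at the bar). Beyond about 0.4 its hook is clear of the keeper on the base, and lifting the bar further carries the lid up. Pressing the lid shut snaps the hook over the keeper by itself if nothing holds the lever: about 10 N on the lid's top towards the front edge.
- tab_fin (a point): Centre of the upright black fin of the safety tab, on the lid's top near the front edge, 58 mm in front of the case's origin (lid shut) and, locked, 12 mm to its +y side. The fin is 10 mm thick (y), 22 mm long (x); its top is 18 mm above the lid's top.
- case_tab (a joint): Safety tab position, m: 0 locked (its tongue covers the +y half of the latch lever, which then cannot lift); grows as the tab slides along the case's +y, stop at 0.017. The lever is free beyond 0.011. It takes about 2 N to slide.
- offset_spatula: Offset spatula lying on the right-hand baking tray (tray floor 2 mm above the table): 270 mm long, 70 g, black round handle, steel blade 26 mm wide. Origin: middle of its length, on its underside; handle along its +y (21 to 135 mm), blade along its -y, z up. The handle tapers from 19 mm near the blade to 21 mm near the butt; its axis is 11.5 mm above the underside; balance point near y = 52 mm.
- spatula_grip (a point): Point on the axis of the spatula's handle, 78 mm along its +y from the origin, 11.5 mm above its underside; the handle is 20 mm thick there. Axes as offset_spatula.
- tin_c: Open round tin, 153 mm wide, 68 mm high, loose, behind the case. Origin: centre of its underside.
- chocolate: Piped chocolate, 42 mm wide, 27 mm high, loose, on the right-hand tray beside the spatula. Origin: centre of its underside.

How it is judged:
By the outcome, as a careful person would: the job done as asked, in the order asked, and still so for the second after the job is handed in, with the robot touching nothing.
It also fails if it takes over 72 s, if anything falls off the work surface, if the arm or the gripper's body presses on something with over 40 N, if the wrist force passes 120 N, or if a joint passes its speed limit or range.

## Working session

There is one attempt and no reset: what is moved stays moved. The work goes in short steps, Python scripts to look and compute and a shell command to move; the robot and the scene stay as the last step left them, time stands still between calls to the robot, and variables do not carry over. Pictures are saved under pics/ and viewed, at most 10 in all, crops included, and the job is handed in when it is done.

```bash
ls; mkdir -p pics; python3 - <<'E'
from bench import ctrl
import cv2,numpy as np
for n in("side","top"):
    cv2.imwrite(f"pics/{n}0.png",ctrl.camera(n)); p=ctrl.camera_params(n); print(n,p)
o=ctrl.get_obs(); print(o)
E
```

```text
bench.py
jog.py
pics
side {'fovy': 56.88035149428646, 'cx': 275.33861577708984, 'cy': 209.08186152765498, 'dist': array([-0.08687243,  0.        ,  0.        ,  0.        ,  0.        ]), 'view': array([[ 0.38575571,  0.92258782,  0.00492449, -0.06764931],
       [-0.75770541,  0.31376015,  0.57222119,  0.50533833],
       [ 0.52637919, -0.2244689 ,  0.82008455, -1.37791188],
       [ 0.        ,  0.        ,  0.        ,  1.        ]])}
top {'fovy': 44.59517052964323, 'cx': 285.6355009774439, 'cy': 206.46136143751394, 'dist': array([-0.01249198,  0.        ,  0.        ,  0.        ,  0.        ]), 'view': array([[ 0.02708811, -0.99961029,  0.00674567, -0.21871147],
       [ 0.99626487,  0.02754972,  0.08183722, -0.64000684],
       [-0.08199116,  0.00450366,  0.99662288, -1.23424192],
       [ 0.        ,  0.        ,  0.        ,  1.        ]])}
{'time_s': 0.1, 'q': array([ 9.23734295e-01,  1.81458475e-01,  1.60790982e+00, -2.38522530e-05,
        1.35379766e+00, -2.06302729e-01]), 'dq': array([ 0.00029747, -0.00185701, -0.00012353,  0.00078597, -0.00018595,
       -0.00050305]), 'joint_efforts': array([ 1.25940564e-04, -4.45876479e+01, -3.52240634e+01, -3.27257249e-04,
        4.10932320e-03,  3.23669462e-05]), 'eef_pos': array([0.2449963 , 0.51964429, 0.23047802]), 'eef_rot': array([-3.14958752e-04,  2.18597526e-01,  9.75814789e-01, -7.20944904e-04]), 'wrist_force': array([-0.13690875, -0.29081391,  0.46423328]), 'torque': array([ 0.01968014, -0.03666873, -0.0107673 ]), 'grasp_force': 0.0, 'opening': 0.9997341773338263}
```
View pics/side0.png

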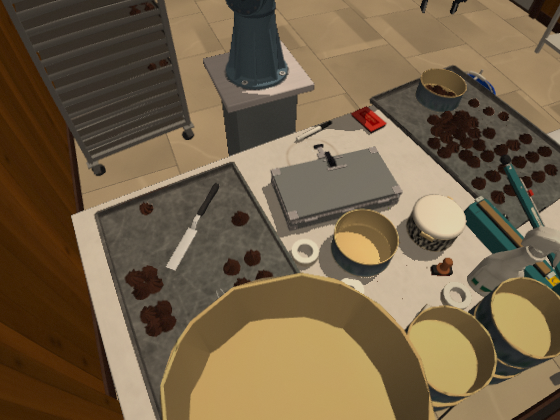

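View pics/top0.png

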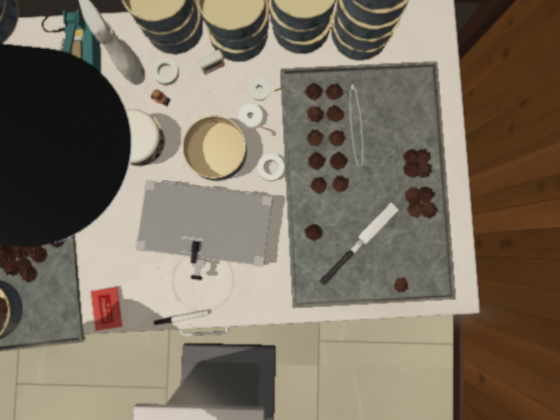

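Side view: case centre around (335,185), latch bar near (320,150), spatula handle (207,200), blade (182,250), nearby chocolate (240,218). Top view: case (205,224), fin (196,250), bar (196,277), handle (338,267), tin (215,148), chocolate (313,232).

```bash
cat > h.py <<'E'
import cv2,numpy as np
from bench import ctrl
from scipy.spatial.transform import Rotation as R
P={n:ctrl.camera_params(n) for n in("side","top")}
def K(p):
    f=210/np.tan(np.radians(p["fovy"])/2); return np.array([[f,0,p["cx"]],[0,f,p["cy"]],[0,0,1.]])
def ray(n,uv):
    p=P[n]; x,y=cv2.undistortPoints(np.array([[uv]],float),K(p),p["dist"])[0,0]
    V=p["view"]; Rm=V[:3,:3]; return -Rm.T@V[:3,3], Rm.T@np.array([x,-y,-1.])
def plane(n,uv,z):
    c,d=ray(n,uv); return c+d*(z-c[2])/d[2]
def tri(a,b):
    (c1,d1),(c2,d2)=ray("side",a),ray("top",b)
    s=np.linalg.lstsq(np.c_[d1,-d2],c2-c1,rcond=None)[0]; p,q=c1+s[0]*d1,c2+s[1]*d2
    return (p+q)/2,np.linalg.norm(p-q)
def proj(n,X):
    p=P[n]; V=p["view"]; c=V[:3,:3]@np.array(X,float)+V[:3,3]
    return cv2.projectPoints(np.array([[c[0],-c[1],-c[2]]]),np.zeros(3),np.zeros(3),K(p),p["dist"])[0][0,0]
def tool(v):  # world vector -> tool axes
    o=ctrl.get_obs(); w,x,y,z=o["eef_rot"]; return R.from_quat([x,y,z,w]).inv().apply(v)
def crop(img,x,y,w,h,s): return cv2.resize(img[y:y+h,x:x+w],None,fx=s,fy=s,interpolation=cv2.INTER_CUBIC)
E
python3 - <<'E'
from h import *
t=cv2.imread("pics/top0.png"); s=cv2.imread("pics/side0.png")
a=crop(t,130,175,150,110,4); b=crop(s,265,135,150,90,4)
c=crop(t,300,200,110,90,4)
cv2.imwrite("pics/c1.png",np.vstack([a[:, :600],np.zeros((0,600,3),np.uint8)]))
cv2.imwrite("pics/c2.png",b)
def blobs(img,roi,lo,hi,mn,tag):
    x,y,w,h=roi; m=cv2.inRange(img[y:y+h,x:x+w],lo,hi)
    for cnt in cv2.findContours(m,cv2.RETR_EXTERNAL,cv2.CHAIN_APPROX_NONE)[0]:
        if cv2.contourArea(cnt)>=mn:
            r=cv2.minAreaRect(cnt); bx=cv2.boxPoints(r)+[x,y]; M=cv2.moments(cnt)
            print(tag,"cen",np.round([M['m10']/M['m00']+x,M['m01']/M['m00']+y],1),"wh",np.round(r[1],1),bx.round(1).tolist())
blobs(t,(315,245,45,42),(0,0,0),(42,42,42),20,"T handle")
blobs(s,(190,180,32,40),(0,0,0),(42,42,42),20,"S handle")
blobs(t,(345,195,60,60),(150,150,150),(255,255,255),20,"T blade")
blobs(s,(160,210,50,65),(150,150,150),(255,255,255),20,"S blade")
blobs(t,(180,235,35,50),(0,0,0),(50,50,50),5,"T tabbar")
blobs(s,(300,140,50,30),(0,0,0),(50,50,50),5,"S tabbar")
blobs(t,(130,175,150,100),(100,100,100),(150,150,150),500,"T lid")
blobs(s,(265,140,140,90),(100,100,100),(150,150,150),500,"S lid")
E
```

```text
S handle cen [209.5 197.5] wh [ 6.  35.6] [[196.9, 212.9], [214.7, 182.1], [219.8, 185.1], [202.0, 215.9]]
T blade cen [356.1 246.5] wh [ 4.6 11.3] [[351.0, 249.0], [358.2, 240.3], [361.8, 243.3], [354.5, 252.0]]
T blade cen [377.7 223.1] wh [11.  47.5] [[357.4, 236.7], [389.9, 202.0], [398.0, 209.5], [365.5, 244.2]]
S blade cen [181. 249.] wh [ 9.6 45.4] [[165.7, 265.8], [188.9, 226.8], [197.2, 231.7], [174.0, 270.7]]
T tabbar cen [194.9 249.4] wh [ 5.3 19.3] [[191.9, 261.0], [193.1, 241.7], [198.4, 242.0], [197.2, 261.3]]
S tabbar cen [330.2 159.6] wh [15.3  6.3] [[324.5, 152.6], [330.4, 150.4], [335.8, 164.7], [329.8, 166.9]]
S tabbar cen [317.5 145.7] wh [2.1 8.2] [[313.7, 145.2], [321.8, 143.9], [322.2, 146.0], [314.1, 147.3]]
T lid cen [210.6 222.2] wh [138.4  87.6] [[135.4, 264.6], [146.3, 177.7], [283.6, 194.8], [272.8, 281.7]]
S lid cen [341.7 187.2] wh [ 50.4 115.2] [[274.6, 169.6], [386.4, 141.6], [398.6, 190.6], [286.9, 218.5]]
```

View pics/c1.png

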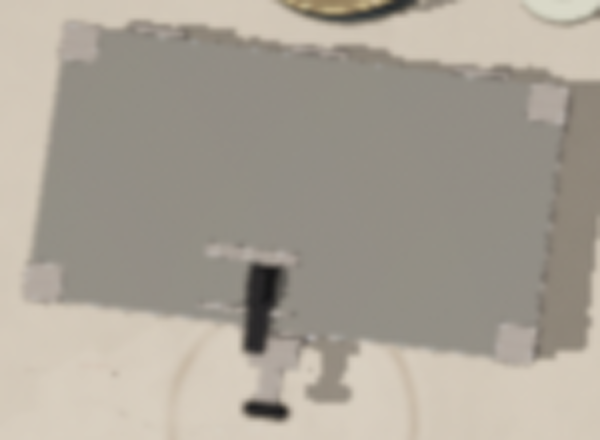

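View pics/c2.png

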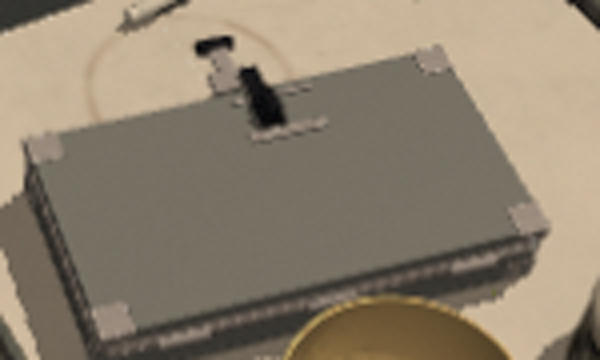

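The crops show the four lid corners: top (146,180), (272,195), (264,265), (136,249); side (271,171), (375,146), (402,191), (290,220). The bar is at top (196.5,277.5) and side (318,146); the fin is at top (195,250) and side (330,160).

```bash
python3 - <<'E'
from h import *
S=np.array([[25,145],[440,45],[547,225],[100,340]])/4+[265,135]-.375
T=np.array([[535,360],[25,298],[65,22],[568,82]])/4+[130,175]-.375
C=[]
for n,a,b in zip(["F-y","F+y","B+y","B-y"],S,T):
    X,e=tri(a,b); p=plane("top",b,.054); q=plane("side",a,.054); C.append((p+q)/2); print(n,X.round(4),e.round(4),p.round(4),q.round(4))
C=np.array(C); d=(C[1]-C[0]+C[2]-C[3])[:2]; yaw=np.arctan2(d[1],d[0])-np.pi/2
o=C.mean(0); print("case",o,yaw,np.degrees(yaw),"len",np.linalg.norm(C[1]-C[0]),np.linalg.norm(C[2]-C[1]))
c,s=np.cos(yaw),np.sin(yaw); W=lambda x,y,z:np.array([o[0]+c*x-s*y,o[1]+s*x+c*y,z])
for n,v,pa,pb in[("bar",(-131,0,51.5),(318.1,146),(196.3,277.3)),("fin",(-58,12,63),(330.2,159.8),(195,250))]:
    w=W(*np.array(v)/1e3); print(n,w.round(4),"tri",*tri(pa,pb),proj("side",w).round(1),proj("top",w).round(1))
print("seat",W(-.035,-.078,.0245))
t=cv2.imread("pics/top0.png"); s_=cv2.imread("pics/side0.png")
# handle: dark, with relative threshold
x,y=312,240
m=(t[y:y+50,x:x+60].max(2)<48).astype(np.uint8)
cs=sorted(cv2.findContours(m,0,2)[0],key=cv2.contourArea)[-1]; bx=cv2.boxPoints(cv2.minAreaRect(cs))+[x,y]; print("Th",bx.round(1).tolist(),cv2.minAreaRect(cs)[1])
print(tri((358.0*0+209.5,197.5),bx.mean(0)))
cv2.imwrite("pics/c3.png",np.hstack([crop(t,312,195,98,95,4),crop(s_,155,175,95,95,4)]))
E
```

```text
F-y [ 0.5027 -0.1508  0.0449] 0.0012 [ 0.5028 -0.1516  0.054 ] [ 0.5101 -0.1531  0.054 ]
F+y [0.5315 0.1562 0.0489] 0.001 [0.5313 0.1543 0.054 ] [0.5355 0.1531 0.054 ]
B+y [0.6981 0.139  0.0482] 0.0024 [0.6981 0.1386 0.054 ] [0.7009 0.1338 0.054 ]
B-y [ 0.6698 -0.1677  0.0509] 0.0028 [ 0.67   -0.1664  0.054 ] [ 0.6712 -0.17    0.054 ]
case [ 0.60248376 -0.00768367  0.054     ] -0.09117577602549631 -5.223987160091014 len 0.30723270932698304 0.16699326355881972
bar [0.472  0.0042 0.0515] tri [0.4679478  0.00880839 0.04461519] 0.00035810131204561617 [317.5 145.7] [197.7 275.8]
fin [0.5458 0.0095 0.063 ] tri [0.53301535 0.01316969 0.051273  ] 0.00031440308070052774 [331.8 160.5] [196.  244.7]
seat [ 0.56052728 -0.08217296  0.0245    ]Traceback (most recent call last):
  File "<stdin>", line 17, in <module>
IndexError: list index out of range
```

```bash
python3 - <<'E'
from h import *
t=cv2.imread("pics/top0.png"); s_=cv2.imread("pics/side0.png")
cv2.imwrite("pics/c3.png",np.hstack([crop(t,312,195,98,95,4),crop(s_,155,175,95,95,4)]))
print(t[267,330:348].max(1), t[250:285,338].max(1))
E
```

```text
[112 101  78  61  55  56  56  56  53  55  72  97 113 118 119 116 114 113] [110 108 106 106 105 103 103 105 106 105  91  71  58  57  58  59  57  53
  55  65  86 103 112 112 113 114 117 117 118 117 114 110 108 111 115]
```

View pics/c3.png

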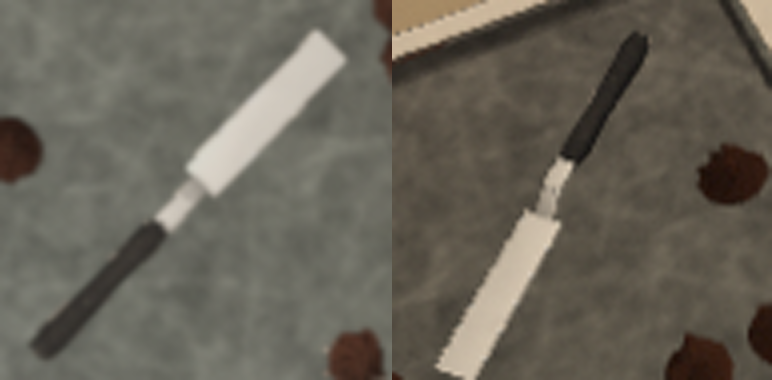

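The crop shows the handle from top (351,252) to (322,282), with the butt towards the robot. The nearest chocolate is at top (314,232).

```bash
python3 - <<'E'
from h import *
t=cv2.imread("pics/top0.png"); s=cv2.imread("pics/side0.png")
def ends(img,roi,thr):
    x,y,w,h=roi; m=(img[y:y+h,x:x+w].max(2)<thr).astype(np.uint8)
    c=max(cv2.findContours(m,0,2)[0],key=cv2.contourArea).reshape(-1,2)+[x,y]
    vx,vy,a,b=cv2.fitLine(c.astype(np.float32),2,0,.01,.01).ravel(); k=(c-[a,b])@[vx,vy]
    return np.array([[a,b]]+[[a+vx*q,b+vy*q] for q in(k.min()-.5,k.max()+.5)])
T=ends(t,(318,249,38,40),80); S=ends(s,(192,180,30,36),55)
print(T,S)
if np.linalg.norm(T[1]-[322,282])>15: T=T[[0,2,1]]
if np.linalg.norm(S[1]-[214,184])>15: S=S[[0,2,1]]
X=[]
for n,a,b in zip(["mid","butt","front"],S,T):
    p,e=tri(a,b); X.append([plane("top",b,.0135),plane("side",a,.0135)]); print(n,p.round(4),e.round(4),*[v.round(4) for v in X[-1]])
# grip: 78 mm; handle 21..135 -> 57 from butt of 114
X=np.array(X).mean(1); d=X[1]-X[2]; L=np.linalg.norm(d); yaw=np.arctan2(d[1],d[0])-np.pi/2
print("len",L,"yaw",yaw,"dir",d/L,"grip",(X[1]+X[2])/2)
tip=plane("top",((315+345)/8+312,(32+60)/8+195),.004); print("tip",tip, "from butt",np.linalg.norm(tip-X[1]),"dir",(X[1]-tip)/np.linalg.norm(X[1]-tip))
print("choc",plane("top",(315.7,232.5),.012))
for z in(.072,): print("fintop", plane("top",(195.9,244),z))
print("bar", plane("top",(196.3,277.3),.0515),plane("side",(318.1,146),.0515))
print("bar proj half px/m")
o=ctrl.get_obs(); w,x,y,z=o["eef_rot"]; print(R.from_quat([x,y,z,w]).as_matrix().round(3),o["eef_pos"])
E
```

```text
[[333.5        268.70001221]
 [320.95664631 282.85764705]
 [350.31296292 249.72328593]] [[207.7358551  199.320755  ]
 [198.52899355 214.89359441]
 [217.36058237 183.04112147]]
mid [ 0.4947 -0.3281 -0.0017] 0.0065 [ 0.4961 -0.3234  0.0135] [ 0.5053 -0.3325  0.0135]
butt [ 0.4608 -0.2925  0.0121] 0.0017 [ 0.4607 -0.2932  0.0135] [ 0.4623 -0.2919  0.0135]
front [ 0.5433 -0.3668  0.0113] 0.0048 [ 0.5439 -0.3641  0.0135] [ 0.5441 -0.3692  0.0135]
len 0.11089359122218821 yaw 0.839084591363477 dir [-0.74403181  0.6681442   0.        ] grip [ 0.50272238 -0.32959068  0.0135    ]
tip [ 0.65510682 -0.47468768  0.004     ] from butt 0.26601204079632873 dir [-0.72793181  0.68471883  0.03571267]
choc [ 0.58419987 -0.27756381  0.012     ]
fintop [0.54738932 0.00826375 0.072     ]
bar [0.46828885 0.00750948 0.0515    ] [0.47376218 0.00539952 0.0515    ]
bar proj half px/m
[[-0.904  0.427 -0.001]
 [ 0.427  0.904 -0.001]
 [ 0.    -0.002 -1.   ]] [0.2449963  0.51964429 0.23047802]
```

```bash
cat >> h.py <<'E'
CO=np.array([.6025,-.0075]); CY=-.091
def W(x,y,z):  # case frame mm -> world m
    c,s=np.cos(CY),np.sin(CY); return np.array([CO[0]+(c*x-s*y)/1e3,CO[1]+(s*x+c*y)/1e3,z/1e3])
def go(pos,alpha):
    o=ctrl.get_obs(); w,x,y,z=o["eef_rot"]; r=R.from_quat([x,y,z,w])
    c,s=np.cos(alpha),np.sin(alpha); t=R.from_matrix(np.array([[c,s,0],[s,-c,0],[0,0,-1]]))
    print("shift",r.inv().apply(np.array(pos)-o["eef_pos"]).round(4),"rot",(r.inv()*t).as_rotvec().round(3),"target",np.round(pos,4))
E
python3 - <<'E'
from h import *
p=W(-58,12,0); go([p[0],p[1],.22],CY)
E
```

```text
shift [-0.4896 -0.3328  0.0108] rot [-1.000e-03  2.000e-03  2.792e+00] target [0.5458 0.0097 0.22  ]
```

```bash
R='[-0.49,-0.333,0.01,0,0,2.79,0.4]'; python3 jog.py '[[-0.49,-0.333,0.01,0,0,2.79,0.4],[-0.49,-0.333,0.01,0,0,2.79,0.4],[-0.49,-0.333,0.01,0,0,2.79,0.4],[-0.49,-0.333,0.01,0,0,2.79,0.4],[-0.49,-0.333,0.01,0,0,2.79,0.4],[-0.49,-0.333,0.01,0,0,2.79,0.4],[-0.49,-0.333,0.01,0,0,2.79,0.4],[-0.49,-0.333,0.01,0,0,2.79,0.4],[-0.49,-0.333,0.01,0,0,2.79,0.4],[-0.49,-0.333,0.01,0,0,2.79,0.4]]'; python3 - <<'E'
from h import *
p=W(-58,12,0); go([p[0],p[1],.11],CY); print(ctrl.get_obs()["q"])
E
```

```text
time_s: 1.35
eef_pos: [0.5473, 0.0067, 0.2208]
eef_rot: [0.0, 0.918, 0.397, -0.0]
wrist_force: [0.1, 0.6, 0.8]
opening: 0.4
grasp_force: 0.0
shift [ 0.0012 -0.0031  0.1108] rot [0.    0.001 0.908] target [0.5458 0.0097 0.11  ]
[-2.04386629e-01  1.29324516e-01  1.68756017e+00 -4.26618423e-04
  1.32512348e+00  5.49877161e-01]
```

```bash
python3 jog.py '[[0.001,-0.003,0.1,0,0,0.91,0.4],[0.001,-0.003,0.1,0,0,0.91,0.4],[0.001,-0.003,0.1,0,0,0.91,0.4],[0.001,-0.003,0.1,0,0,0.91,0.4],[0.001,-0.003,0.1,0,0,0.91,0.4],[0.001,-0.003,0.1,0,0,0.91,0.4]]'; python3 - <<'E'
from h import *
p=W(-58,12,0); go([p[0],p[1],.061],CY)
a=crop(ctrl.camera("top"),150,190,120,105,3); b=crop(ctrl.camera("side"),270,100,130,105,3)
cv2.imwrite("pics/v1.png",np.hstack([a,b]))
E
```

```text
time_s: 2.1
eef_pos: [0.5446, 0.0126, 0.1209]
eef_rot: [-0.0, 0.999, -0.041, -0.0]
wrist_force: [0.4, 0.0, -0.2]
opening: 0.396
grasp_force: 0.0
shift [0.0015 0.0028 0.0599] rot [-0.     0.001  0.008] target [0.5458 0.0097 0.061 ]
```

View pics/v1.png

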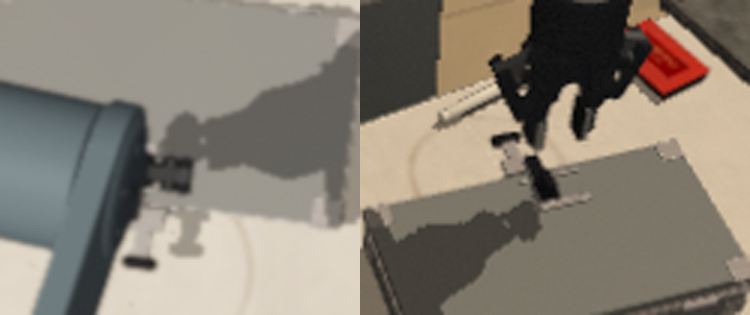

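The side crop shows the fingers above the fin: tips at about (330,148) and (344,145), fin at (330,158). The arm hides the fin from the top camera. Projection agrees with the target, so I descend, pinch and slide.

```bash
python3 jog.py '[[0.0015,0.003,0.03,0,0,0.008,0.4],[0.0015,0.003,0.06,0,0,0.008,0.4],[0.0015,0.003,0.06,0,0,0.008,0.4],[0.0015,0.003,0.06,0,0,0.008,0.0],[0.0015,0.003,0.06,0,0,0.008,0.0],[0.0015,0.003,0.06,0,0,0.008,0.0],[0.0015,0.003,0.06,0,0,0.008,0.0]]'
```

```text
time_s: 3.08
eef_pos: [0.547, 0.0125, 0.0626]
eef_rot: [-0.002, 0.999, -0.046, 0.001]
wrist_force: [1.6, 12.2, -2.1]
opening: 0.09
grasp_force: 59.9
```

```bash
python3 jog.py '[[0,-0.005,0,0,0,0,0],[0,-0.010,0,0,0,0,0],[0,-0.015,0,0,0,0,0],[0,-0.019,0,0,0,0,0],[0,-0.019,0,0,0,0,0]]'; python3 jog.py '[[0,-0.001,0,0,0,0,0],[0,-0.001,0,0,0,0,0]]'
```

```text
time_s: 3.7
eef_pos: [0.5488, 0.0287, 0.0624]
eef_rot: [-0.0, 0.999, -0.046, 0.001]
wrist_force: [-1.0, -0.6, 6.9]
opening: 0.093
grasp_force: 61.0
time_s: 3.95
eef_pos: [0.5488, 0.0294, 0.0624]
eef_rot: [0.0, 0.999, -0.046, 0.001]
wrist_force: [-1.5, -1.0, 7.0]
opening: 0.091
grasp_force: 61.0
```

```bash
python3 jog.py '[[0,-0.002,0,0,0,0,0],[0,-0.003,0,0,0,0,0],[0,-0.003,0,0,0,0,0]]'; python3 jog.py '[[0,-0.001,0,0,0,0,0.4],[0,-0.001,0,0,0,0,0.4],[0,-0.001,-0.03,0,0,0,0.7],[0,-0.001,-0.06,0,0,0,0.7],[0,-0.001,-0.06,0,0,0,0.7]]'; python3 - <<'E'
from h import *
p=W(-131,0,0); go([p[0],p[1]+.003,.12],CY)
E
```

```text
time_s: 4.32
eef_pos: [0.5489, 0.0301, 0.0624]
eef_rot: [0.002, 0.999, -0.046, 0.001]
wrist_force: [-3.8, -10.5, 6.2]
opening: 0.085
grasp_force: 61.0
time_s: 4.95
eef_pos: [0.5503, 0.0336, 0.1238]
eef_rot: [0.0, 0.999, -0.046, 0.003]
wrist_force: [0.1, -0.6, 0.2]
opening: 0.705
grasp_force: 0.0
shift [-0.0756  0.0332  0.0034] rot [-0.    -0.005 -0.001] target [0.472  0.0074 0.12  ]
```

```bash
sed -i 's/CO=np.array.*; /CO=np.array([.602,-.0044]); /' h.py; python3 jog.py '[[-0.0755,0.033,0.0,0,-0.005,0,0.7],[-0.0755,0.033,0.0,0,-0.005,0,0.7],[-0.0755,0.033,0.045,0,-0.005,0,0.7],[-0.0755,0.033,0.089,0,-0.005,0,0.7],[-0.0755,0.033,0.089,0,-0.005,0,0.7],[-0.0755,0.033,0.089,0,-0.005,0,0.7]]'; python3 - <<'E'
from h import *
p=W(-131,0,34); go(p,CY)
b=crop(ctrl.camera("side"),265,75,150,105,4)
cv2.imwrite("pics/v2.png",b)
E
```

```text
time_s: 5.7
eef_pos: [0.4706, 0.0075, 0.0329]
eef_rot: [-0.0, 0.999, -0.046, -0.002]
wrist_force: [0.6, -0.2, 0.7]
opening: 0.699
grasp_force: 0.0
shift [ 0.001  -0.0001 -0.0011] rot [-0.     0.005 -0.001] target [0.4715 0.0075 0.034 ]
```

View pics/v2.png

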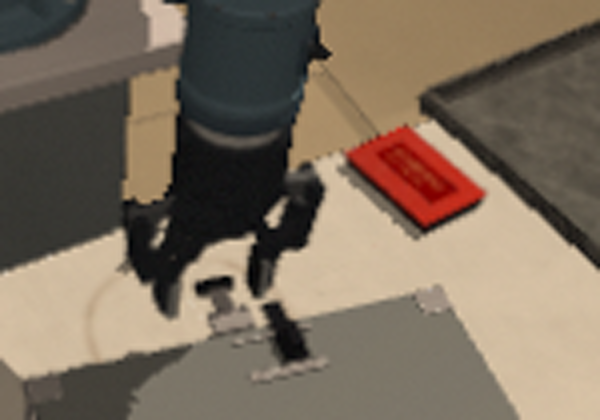

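The side view shows the fin moved clear of the lever and the fingers on either side of the bar (bar near (318,146)). Close on it.

```bash
python3 jog.py '[[0.001,0,-0.001,0,0.005,0,0.0],[0.001,0,-0.001,0,0.005,0,0.0],[0.001,0,-0.001,0,0.005,0,0.0],[0.001,0,-0.001,0,0.005,0,0.0],[0.001,0,-0.001,0,0.005,0,0.0]]'; python3 - <<'E'
from h import *
import math
# bar path in case frame: phi 0..0.5 at theta 0, then theta
def bar(th,ph):
    a=math.atan2(9.5,46)+ph; r=math.hypot(9.5,46); v=np.array([-85-r*math.cos(a)-83,42+r*math.sin(a)-36])
    R0=np.hypot(*v); e=math.atan2(v[1],-v[0])+th; return np.array([83-R0*math.cos(e),36+R0*math.sin(e)])
b0=bar(0,0)
for th,ph in [(0,0),(0,.25),(0,.5),(.2,.5),(.4,.5),(.6,.5),(.8,.5),(1.0,.5),(1.2,.5),(1.4,.5),(1.6,.5),(1.75,.5),(1.78,.3)]: print(th,ph,((bar(th,ph)-b0)/1e3).round(4))
E
```

```text
time_s: 6.38
eef_pos: [0.4724, 0.0081, 0.035]
eef_rot: [-0.001, 0.999, -0.046, 0.001]
wrist_force: [-0.9, 5.1, 9.5]
opening: 0.303
grasp_force: 58.3
0 0 [0. 0.]
0 0.25 [0.0038 0.0111]
0 0.5 [0.0102 0.0209]
0.2 0.5 [0.0215 0.0607]
0.4 0.5 [0.0404 0.0974]
0.6 0.5 [0.0663 0.1296]
0.8 0.5 [0.0981 0.1561]
1.0 0.5 [0.1345 0.1757]
1.2 0.5 [0.1741 0.1876]
1.4 0.5 [0.2152 0.1915]
1.6 0.5 [0.2563 0.1872]
1.75 0.5 [0.2861 0.1786]
1.78 0.3 [0.2855 0.1831]
```

```bash
python3 jog.py '[[0.002,0,-0.006,0,0,0,0],[0.004,0,-0.011,0,0,0,0],[0.007,0,-0.016,0,0,0,0],[0.0102,0,-0.021,0,0,0,0],[0.015,0,-0.040,0,0,0,0],[0.0215,0,-0.0607,0,0,0,0],[0.030,0,-0.080,0,0,0,0],[0.0404,0,-0.0974,0,0,0,0],[0.0525,0,-0.114,0,0,0,0],[0.0663,0,-0.1296,0,0,0,0]]'
```

```text
time_s: 7.62
eef_pos: [0.5294, 0.0031, 0.1622]
eef_rot: [-0.001, 0.999, -0.045, -0.01]
wrist_force: [-30.9, 6.0, 19.3]
opening: 0.29
grasp_force: 62.4
```

```bash
python3 - <<'E'
from h import *
cv2.imwrite("pics/v3.png",ctrl.camera("side")[20:320,150:500])
E
```

```text
(no output)
```

View pics/v3.png

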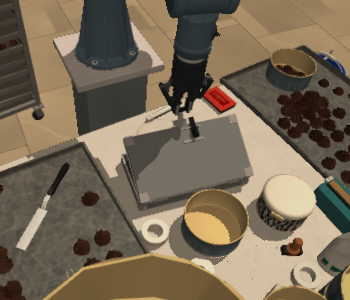

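Side view: lid opening, about 0.6 rad, and the fingers still hold the bar. The -31 N in x says my arc is too tight, so I use a wider radius.

```bash
python3 - <<'E'
import math,numpy as np
def bar(th,ph):
    a=math.atan2(9.5,46)+ph; r=math.hypot(9.5,46); v=np.array([-168-r*math.cos(a),6+r*math.sin(a)])
    R0=np.hypot(*v); e=math.atan2(v[1],-v[0])+th; return np.array([83-R0*math.cos(e),36+R0*math.sin(e)])
b0=bar(0,0)
for th in np.arange(.6,1.86,.1): print(round(th,2),((bar(th,.12)-b0)/1e3-[.0663,.1296]).round(4))
E
```

```text
0.6 [-0.0159 -0.0078]
0.7 [-0.0014  0.0078]
0.8 [0.0146 0.0219]
0.9 [0.032  0.0344]
1.0 [0.0505 0.0451]
1.1 [0.07   0.0538]
1.2 [0.0902 0.0606]
1.3 [0.111  0.0653]
1.4 [0.1322 0.0679]
1.5 [0.1536 0.0684]
1.6 [0.1748 0.0667]
1.7 [0.1958 0.063 ]
1.8 [0.2164 0.0571]
```

```bash
python3 jog.py '[[-0.001,0,-0.008,0,0,0,0],[0.0146,0,-0.022,0,0,0,0],[0.032,0,-0.0344,0,0,0,0],[0.0505,0,-0.045,0,0,0,0],[0.070,0,-0.054,0,0,0,0],[0.090,0,-0.0606,0,0,0,0]]'
```

```text
time_s: 8.43
eef_pos: [0.6279, -0.0077, 0.2248]
eef_rot: [0.0, 0.999, -0.046, 0.001]
wrist_force: [-0.3, 0.4, 0.1]
opening: -0.002
grasp_force: 0.0
```

The gripper shut fully, so it has slipped off the bar. Look.

```bash
python3 - <<'E'
from h import *
cv2.imwrite("pics/v4.png",np.hstack([crop(ctrl.camera("side"),240,40,200,210,2),crop(ctrl.camera("top"),110,100,200,210,2)]))
print(CO,W(-131,0,0))
E
```

```text
[ 0.602  -0.0044] [0.47154203 0.00750455 0.        ]
```

View pics/v4.png

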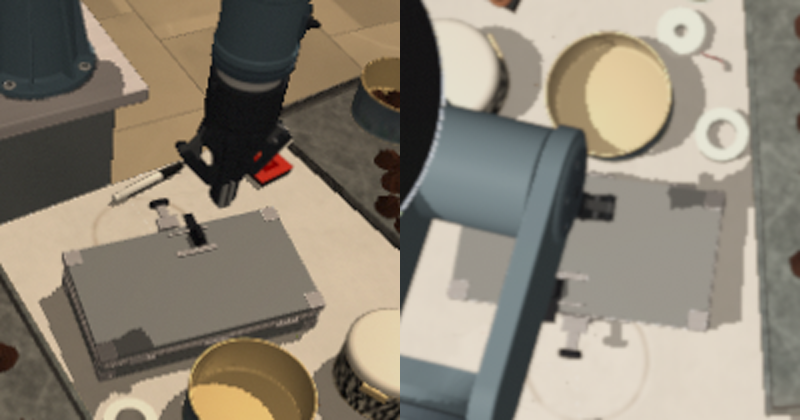

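The picture shows the lid almost shut again and the gripper empty: bar at side (320,142), lid corners at (272,167) and (376,145). I work out the lid angle from the corners in the saved pictures.

```bash
python3 - <<'E'
from h import *
def lid(x,y,z,th): # case-frame lid point at shut -> world at th
    dx,dz=x-83,z-36; c,s=np.cos(th),np.sin(th); return W(83+dx*c+dz*s, y, 36-dx*s+dz*c)
for th in(0,.05,.1,.2,.4,.6):
    print(th,[proj("side",lid(x,y,54,th)).round(0).tolist() for x,y in((-83,-153),(-83,153),(83,153),(83,-153))],"bar",proj("side",lid(-131,0,51.5,th)).round(1),proj("top",lid(-131,0,51.5,th)).round(1))
def quad(img,off,s=1):
    m=cv2.inRange(img,(85,95,95),(135,140,145)); m=cv2.morphologyEx(m,cv2.MORPH_OPEN,np.ones((3,3)))
    c=max(cv2.findContours(m,0,2)[0],key=cv2.contourArea); h=cv2.convexHull(c)
    print(cv2.contourArea(c)/s/s,(cv2.approxPolyDP(h,6*s,True).reshape(-1,2)/s+off).round(1).tolist())
s0=cv2.imread("pics/side0.png"); print(s0[190,330],s0[175,300]); quad(s0[120:235,255:420],[255,120])
v3=cv2.imread("pics/v3.png"); quad(v3[80:215,105:270],[255,100])
v4=cv2.imread("pics/v4.png")[:, :400]; quad(v4[160:390,30:360],[255,120],2)
E
```

```text
0 [[272.0, 169.0], [375.0, 145.0], [403.0, 189.0], [292.0, 219.0]] bar [318.4 145.3] [196.4 275.9]
0.05 [[272.0, 167.0], [376.0, 143.0], [403.0, 190.0], [292.0, 219.0]] bar [318.9 142.8] [195.7 275.7]
0.1 [[272.0, 166.0], [377.0, 142.0], [403.0, 190.0], [292.0, 219.0]] bar [319.5 140.5] [195.  275.3]
0.2 [[272.0, 163.0], [379.0, 139.0], [404.0, 191.0], [292.0, 220.0]] bar [320.8 136.2] [193.7 273.7]
0.4 [[274.0, 159.0], [383.0, 134.0], [404.0, 192.0], [293.0, 221.0]] bar [324.5 129.2] [191.6 267.6]
0.6 [[276.0, 156.0], [389.0, 131.0], [405.0, 193.0], [293.0, 223.0]] bar [329.5 124.9] [190.  257.5]
[ 98 112 119] [100 113 119]
5063.5 [[396.0, 182.0], [393.0, 193.0], [299.0, 216.0], [287.0, 210.0], [275.0, 175.0], [367.0, 149.0]]
5427.5 [[387.0, 143.0], [399.0, 182.0], [394.0, 196.0], [301.0, 220.0], [289.0, 213.0], [289.0, 194.0], [332.0, 150.0], [371.0, 137.0]]
5390.25 [[397.0, 183.0], [393.0, 194.0], [319.0, 212.5], [288.0, 211.0], [275.0, 173.0], [280.0, 165.0], [369.5, 145.5]]
```

```bash
cat >> h.py <<'E'
def lid(x,y,z,th):
    dx,dz=x-83,z-36; c,s=np.cos(th),np.sin(th); return W(83+dx*c+dz*s, y, 36-dx*s+dz*c)
def blobs(img,roi,thr,mn):
    x,y,w,h=roi; m=(img[y:y+h,x:x+w].max(2)<thr).astype(np.uint8); out=[]
    for c in cv2.findContours(m,0,1)[0]:
        if len(c)>=mn:
            (a,b),wh,_=cv2.minAreaRect(c); out.append((round(a+x,1),round(b+y,1),np.round(wh,1).tolist()))
    return out
E
python3 - <<'E'
from h import *
s0,t0=cv2.imread("pics/side0.png"),cv2.imread("pics/top0.png"); s,t=ctrl.camera("side"),ctrl.camera("top")
for i in(s0,s): print("S",blobs(i,(305,133,28,22),62,5))
for i in(t0,t): print("T",blobs(i,(183,265,28,22),62,5))
E
```

```text
S [(327.0, 153.0, [2.0, 4.0]), (317.9, 145.7, [2.9, 8.2])]
S [(319.0, 141.5, [3.0, 8.0])]
T [(196.0, 277.0, [2.0, 8.0])]
T [(195.0, 276.0, [2.0, 8.0])]
```

```bash
cat >> h.py <<'E'
def gob(x,z,beta,back=19,y=0):  # grasp pt at case-frame (x,y,z) mm, pitch beta (fingers forward)
    o=ctrl.get_obs(); w,qx,qy,qz=o["eef_rot"]; r=R.from_quat([qx,qy,qz,w])
    t=R.from_euler("z",CY)*R.from_euler("x",np.pi)*R.from_euler("y",beta)
    p=W(x,y,z)+t.apply([0,0,back/1e3])
    print("shift",r.inv().apply(p-o["eef_pos"]).round(4),"rot",(r.inv()*t).as_rotvec().round(3),"tcp",p.round(4))
def bar(th,ph):
    a=np.arctan2(9.5,46)+ph; r=np.hypot(9.5,46); v=np.array([-168-r*np.cos(a),6+r*np.sin(a)])
    R0=np.hypot(*v); e=np.arctan2(v[1],-v[0])+th; return 83-R0*np.cos(e),36+R0*np.sin(e)
E
python3 - <<'E'
from h import *
b=bar(.085,0); print(b); gob(*b,.35,-60); gob(*b,.35,19)
E
```

```text
(np.float64(-128.91147626005272), np.float64(69.61214407450254))
shift [-0.1743 -0.0005  0.0975] rot [ 0.001  0.35  -0.001] tcp [0.4531 0.0092 0.126 ]
shift [-0.1472 -0.0005  0.1717] rot [ 0.001  0.35  -0.001] tcp [0.4801 0.0067 0.0518]
```

```bash
python3 jog.py '[[-0.06,0,0.0,0,0.15,0,0.7],[-0.12,0,0.03,0,0.3,0,0.7],[-0.1743,0,0.0975,0,0.35,0,0.7],[-0.1743,0,0.0975,0,0.35,0,0.7],[-0.16,0,0.135,0,0.35,0,0.7],[-0.1472,0,0.1717,0,0.35,0,0.7],[-0.1472,0,0.1717,0,0.35,0,0.7],[-0.1472,0,0.1717,0,0.35,0,0.7]]'; python3 - <<'E'
from h import *
b=bar(.085,0); gob(*b,.35,19)
for th,ph in((.2,.1),(.3,.1),(.4,.1),(.5,.1),(.6,.1),(.7,.1)): gob(*bar(th,ph),.35-(th-.085)-ph)
E
```

```text
time_s: 9.62
eef_pos: [0.4799, 0.0066, 0.0525]
eef_rot: [0.008, 0.984, -0.045, 0.174]
wrist_force: [1.2, 0.2, 0.9]
opening: 0.699
grasp_force: 0.0
shift [-0.     -0.0001  0.0008] rot [ 0.    -0.    -0.001] tcp [0.4801 0.0067 0.0518]
shift [ 0.0125 -0.0001 -0.0238] rot [ 0.    -0.215 -0.001] tcp [0.4835 0.0064 0.0791]
shift [ 0.0243 -0.0001 -0.0407] rot [ 0.    -0.315 -0.001] tcp [0.4887 0.0059 0.0991]
shift [ 0.0378 -0.0001 -0.0563] rot [ 0.    -0.415 -0.001] tcp [0.496  0.0053 0.1184]
shift [ 0.0528 -0.0001 -0.0706] rot [ 0.    -0.515 -0.001] tcp [0.5051 0.0044 0.1369]
shift [ 0.0691 -0.0001 -0.0832] rot [ 0.    -0.615 -0.001] tcp [0.516  0.0034 0.1544]
shift [ 0.0866 -0.0002 -0.0942] rot [ 0.    -0.715 -0.001] tcp [0.5287 0.0023 0.1707]
```

Close, then lift with the tool turning along with the lid.

```bash
python3 jog.py '[[0,0,0.001,0,0,0,0],[0,0,0.001,0,0,0,0],[0,0,0.001,0,0,0,0],[0,0,0.001,0,0,0,0],[0,0,0.001,0,0,0,0]]' && python3 jog.py '[[0.006,0,-0.012,0,-0.108,0,0],[0.0125,0,-0.0238,0,-0.215,0,0],[0.018,0,-0.0325,0,-0.265,0,0],[0.0243,0,-0.0407,0,-0.315,0,0],[0.031,0,-0.0487,0,-0.365,0,0],[0.0378,0,-0.0563,0,-0.415,0,0]]'
```

```text
time_s: 10.25
eef_pos: [0.4811, 0.0073, 0.0525]
eef_rot: [0.008, 0.984, -0.045, 0.175]
wrist_force: [-5.0, 6.2, 11.0]
opening: 0.307
grasp_force: 58.1
time_s: 11.0
eef_pos: [0.4968, 0.0059, 0.1176]
eef_rot: [-0.002, 0.998, -0.046, -0.033]
wrist_force: [2.2, 3.2, -5.0]
opening: 0.304
grasp_force: 60.7
```

```bash
python3 - <<'E'
from h import *
for th,ph in((.5,.1),(.6,.1),(.7,.1)): gob(*bar(th,ph),.35-(th-.085)-ph)
E
```

```text
shift [ 0.0072  0.0006 -0.0198] rot [-0.001 -0.1   -0.001] tcp [0.5051 0.0044 0.1369]
shift [ 0.017   0.0006 -0.038 ] rot [-0.001 -0.2   -0.001] tcp [0.516  0.0034 0.1544]
shift [ 0.0285  0.0005 -0.0551] rot [-0.002 -0.3   -0.001] tcp [0.5287 0.0023 0.1707]
```

```bash
python3 jog.py '[[0.0035,0,-0.010,0,-0.05,0,0],[0.0072,0,-0.0198,0,-0.1,0,0],[0.012,0,-0.029,0,-0.15,0,0],[0.017,0,-0.038,0,-0.2,0,0],[0.0225,0,-0.0465,0,-0.25,0,0],[0.0285,0,-0.055,0,-0.3,0,0]]'; python3 - <<'E'
from h import *
print(ctrl.get_obs()["q"].round(2))
for th,ph in((.8,.1),(.9,.1),(1.0,.1),(1.1,.1),(1.2,.1)): gob(*bar(th,ph),.35-(th-.085)-ph)
E
```

```text
time_s: 11.75
eef_pos: [0.5293, 0.0025, 0.1701]
eef_rot: [-0.009, 0.982, -0.045, -0.181]
wrist_force: [4.0, 1.5, -6.8]
opening: 0.306
grasp_force: 60.6
[-0.2   0.4   1.5  -0.04  1.6   1.47]
shift [ 0.0072  0.0003 -0.0193] rot [-0.001 -0.101 -0.001] tcp [0.5428 0.001  0.1857]
shift [ 0.017   0.0002 -0.0375] rot [-0.001 -0.201 -0.001] tcp [ 5.584e-01 -4.000e-04  1.991e-01]
shift [ 0.0286  0.0002 -0.0546] rot [-0.001 -0.301 -0.001] tcp [ 0.5753 -0.002   0.211 ]
shift [ 0.0419  0.0002 -0.0704] rot [-0.001 -0.401 -0.001] tcp [ 0.5932 -0.0036  0.2211]
shift [ 0.0566  0.0001 -0.0849] rot [-0.001 -0.501 -0.001] tcp [ 0.6121 -0.0053  0.2293]
```

```bash
python3 jog.py '[[0.0035,0,-0.0095,0,-0.05,0,0],[0.0072,0,-0.0193,0,-0.1,0,0],[0.012,0,-0.0285,0,-0.15,0,0],[0.017,0,-0.0375,0,-0.2,0,0],[0.0226,0,-0.046,0,-0.25,0,0],[0.0286,0,-0.0546,0,-0.3,0,0],[0.035,0,-0.0625,0,-0.35,0,0],[0.0419,0,-0.0704,0,-0.4,0,0],[0.049,0,-0.078,0,-0.45,0,0],[0.0566,0,-0.0849,0,-0.5,0,0]]'; python3 - <<'E'
from h import *
print(ctrl.get_obs()["q"].round(2))
for th,ph in((1.3,.1),(1.4,.1),(1.5,.1),(1.6,.1),(1.7,.1),(1.8,.1)): gob(*bar(th,ph),.35-(th-.085)-ph)
E
```

```text
time_s: 13.0
eef_pos: [0.6119, -0.0059, 0.2279]
eef_rot: [-0.019, 0.907, -0.042, -0.418]
wrist_force: [0.9, -1.5, -8.6]
opening: 0.305
grasp_force: 60.6
[-0.17  0.91  0.78 -0.08  2.31  1.46]
shift [ 0.007  -0.0006 -0.0201] rot [-0.001 -0.101 -0.001] tcp [ 0.6316 -0.0071  0.2356]
shift [ 0.0168 -0.0006 -0.0382] rot [-0.001 -0.201 -0.001] tcp [ 0.6518 -0.0089  0.2399]
shift [ 0.0284 -0.0006 -0.0553] rot [-0.001 -0.301 -0.001] tcp [ 0.6722 -0.0108  0.2422]
shift [ 0.0416 -0.0007 -0.0712] rot [-0.001 -0.401 -0.001] tcp [ 0.6928 -0.0127  0.2424]
shift [ 0.0563 -0.0007 -0.0856] rot [-0.001 -0.501 -0.001] tcp [ 0.7132 -0.0146  0.2406]
shift [ 0.0725 -0.0007 -0.0985] rot [-0.001 -0.601 -0.001] tcp [ 0.7334 -0.0164  0.2367]
```

```bash
python3 - <<'E'
from h import *
b=bar(1.2,0); print(b)
gob(b[0]-45,b[1]+60,-.3,0); gob(b[0]-45,b[1]+60,0,0)
E
python3 jog.py '[[0,0,0,0,0,0,0.6],[0,0,0,0,0,0,0.8],[0,0,0,0,0,0,0.8]]'; python3 - <<'E'
from h import *
s=ctrl.camera("side"); print(ctrl.get_obs()["eef_pos"])
for th in (1.0,1.1,1.2,1.3): print(th,proj("side",lid(-83,153,54,th)).round(0),proj("side",lid(-83,-153,54,th)).round(0))
cv2.imwrite("pics/v5.png",s)
m=cv2.inRange(s[60:235,255:440],(85,95,95),(135,140,145)); m=cv2.morphologyEx(m,cv2.MORPH_OPEN,np.ones((3,3)))
c=max(cv2.findContours(m,0,2)[0],key=cv2.contourArea); print((cv2.approxPolyDP(cv2.convexHull(c),4,True).reshape(-1,2)+[255,60]).tolist())
E
```

```text
(np.float64(19.90204637448386), np.float64(241.0729095913749))
shift [-0.0785 -0.0005 -0.0208] rot [-0.001  0.564 -0.001] tcp [ 0.577  -0.0021  0.3011]
shift [-0.0785 -0.0005 -0.0208] rot [-0.     0.864 -0.001] tcp [ 0.577  -0.0021  0.3011]
time_s: 13.38
eef_pos: [0.6113, -0.0055, 0.2302]
eef_rot: [-0.019, 0.907, -0.042, -0.418]
wrist_force: [-0.3, -0.0, -0.8]
opening: 0.796
grasp_force: 0.0
[ 0.61124518 -0.00544361  0.23006475]
1.0 [403. 133.] [283. 160.]
1.1 [407. 135.] [286. 163.]
1.2 [410. 138.] [288. 167.]
1.3 [414. 142.] [290. 171.]
[[255, 147], [292, 135], [336, 220], [333, 228], [316, 234], [275, 234], [255, 195]]
```

```bash
python3 jog.py '[[-0.03,0,-0.008,0,0.1,0,0.8],[-0.0785,0,-0.0208,0,0.3,0,0.8],[-0.0785,0,-0.0208,0,0.5,0,0.4],[-0.0785,0,-0.0208,0,0.7,0,0.0],[-0.0785,0,-0.0208,0,0.864,0,0.0],[-0.0785,0,-0.0208,0,0.864,0,0.0],[-0.0785,0,-0.0208,0,0.864,0,0.0],[-0.0785,0,-0.0208,0,0.864,0,0.0]]'; python3 - <<'E'
from h import *
b=bar(1.2,0); gob(b[0]-30,b[1]-20,0,0)
for th in (1.3,1.4,1.5,1.6,1.7,1.8):
    b=bar(th,.5); gob(b[0]-17,b[1]-25,0,0)
s=ctrl.camera("side")
for th in (1.1,1.2,1.3): print(th,proj("side",lid(-131,0,51.5,th)).round(0),proj("top",lid(-131,0,51.5,th)).round(0))
print(blobs(s,(320,95,60,60),62,5),blobs(ctrl.camera("top"),(160,180,60,70),62,5))
E
```

```text
time_s: 14.42
eef_pos: [0.5775, -0.0027, 0.302]
eef_rot: [-0.0, 0.999, -0.046, -0.001]
wrist_force: [0.4, 0.3, -0.1]
opening: 0.004
grasp_force: 0.0
shift [ 0.0147 -0.0006  0.0809] rot [-0.     0.003 -0.001] tcp [ 0.5919 -0.0035  0.2211]
shift [ 0.0713 -0.0007  0.0847] rot [-0.     0.003 -0.001] tcp [ 0.6484 -0.0086  0.2171]
shift [ 0.092  -0.0007  0.0837] rot [-0.     0.003 -0.001] tcp [ 0.6689 -0.0105  0.218 ]
shift [ 0.1127 -0.0007  0.0848] rot [-0.     0.003 -0.001] tcp [ 0.6895 -0.0124  0.2169]
shift [ 0.1331 -0.0007  0.088 ] rot [-0.     0.003 -0.001] tcp [ 0.7099 -0.0142  0.2137]
shift [ 0.1532 -0.0008  0.0931] rot [-0.     0.003 -0.001] tcp [ 0.7298 -0.0161  0.2084]
shift [ 0.1726 -0.0008  0.1003] rot [-0.     0.003 -0.001] tcp [ 0.7491 -0.0178  0.2012]
1.1 [347. 128.] [190. 217.]
1.2 [351. 132.] [191. 207.]
1.3 [355. 137.] [191. 197.]
[(363.0, 150.0, [8.0, 6.0]), (351.4, 134.7, [4.8, 11.2]), (325.6, 124.7, [4.5, 10.3]), (364.0, 125.2, [29.5, 7.4]), (374.6, 103.4, [12.6, 3.2]), (376.5, 97.2, [3.0, 6.3]), (353.5, 96.0, [2.0, 1.0]), (349.5, 97.5, [5.0, 1.0]), (343.5, 97.5, [5.0, 5.0])] [(167.5, 246.5, [5.0, 1.0]), (195.5, 217.0, [47.0, 64.0])]
```

```bash
python3 jog.py '[[0.008,0,0.045,0,0,0,0],[0.0147,0,0.081,0,0,0,0],[0.0147,0,0.081,0,0,0,0],[0.035,0,0.083,0,0,0,0],[0.055,0,0.084,0,0,0,0],[0.0713,0,0.0847,0,0,0,0],[0.082,0,0.084,0,0,0,0],[0.092,0,0.0837,0,0,0,0],[0.102,0,0.084,0,0,0,0],[0.1127,0,0.0848,0,0,0,0]]'; python3 jog.py '[[0.010,0,0.0016,0,0,0,0],[0.0204,0,0.003,0,0,0,0],[0.030,0,0.0055,0,0,0,0],[0.0405,0,0.008,0,0,0,0],[0.047,0,0.010,0,0,0,0],[0.047,0,0.010,0,0,0,0]]'; python3 - <<'E'
from h import *
s=ctrl.camera("side"); cv2.imwrite("pics/v6.png",s)
for th in (1.4,1.5,1.6,1.7,1.8): print(th,[proj("side",lid(-83,y,54,th)).round(0).tolist() for y in(153,-153)],proj("side",lid(-131,0,51.5,th)).round(0))
E
```

```text
time_s: 15.78
eef_pos: [0.6891, -0.0128, 0.2174]
eef_rot: [-0.0, 0.999, -0.046, -0.0]
wrist_force: [-1.2, 0.0, 1.9]
opening: -0.003
grasp_force: 0.5
time_s: 16.52
eef_pos: [0.737, -0.0175, 0.2109]
eef_rot: [0.0, 0.999, -0.046, 0.002]
wrist_force: [-4.3, -0.5, 14.2]
opening: -0.001
grasp_force: 10.7
1.4 [[418.0, 147.0], [293.0, 176.0]] [360. 142.]
1.5 [[422.0, 152.0], [295.0, 182.0]] [364. 149.]
1.6 [[425.0, 157.0], [298.0, 189.0]] [369. 157.]
1.7 [[429.0, 163.0], [301.0, 195.0]] [373. 165.]
1.8 [[432.0, 170.0], [303.0, 203.0]] [377. 174.]
```

```bash
python3 jog.py '[[-0.04,0,0,0,0,0,0],[-0.10,0,0,0,0,0,0.3],[-0.15,0,-0.02,0,0,0,0.5],[-0.20,0,-0.04,0,0,0,0.5],[-0.25,0,-0.06,0,0,0,0.5],[-0.25,0,-0.06,0,0,0,0.5]]'; python3 - <<'E'
from h import *
s=ctrl.camera("side"); t=ctrl.camera("top"); cv2.imwrite("pics/v7s.png",s); cv2.imwrite("pics/v7t.png",t)
print([b for b in blobs(s,(355,130,40,70),62,6)])
print([b for b in blobs(t,(175,130,40,90),62,6)])
for th in(1.6,1.7,1.8): print(proj("top",lid(-131,0,51.5,th)).round(0),proj("top",lid(-83,-153,54,th)).round(0))
go([.5022,-.3285,.2],-.746); print(ctrl.get_obs()["q"].round(2))
E
```

```text
time_s: 17.32
eef_pos: [0.4856, 0.0063, 0.2696]
eef_rot: [0.0, 0.999, -0.046, 0.002]
wrist_force: [0.5, -0.5, -0.7]
opening: 0.5
grasp_force: 0.0
[(367.0, 164.0, [22.0, 10.0]), (358.9, 142.0, [5.1, 8.8]), (371.5, 131.0, [2.0, 7.0])]
[(194.5, 212.5, [13.0, 39.0]), (194.6, 204.0, [39.8, 6.8]), (181.0, 195.5, [1.0, 12.0]), (193.5, 190.0, [4.0, 11.0]), (186.5, 181.0, [6.0, 11.0])]
[195. 165.] [271. 177.]
[197. 155.] [271. 170.]
[199. 146.] [272. 163.]
shift [0.0457 0.3315 0.0682] rot [-0.    -0.001  0.654] target [ 0.5022 -0.3285  0.2   ]
[-0.23 -0.05  1.78 -0.    1.41  1.43]
```

```bash
python3 jog.py '[[0.0457,0.3315,0.05,0,0,0.654,0.6],[0.0457,0.3315,0.05,0,0,0.654,0.6],[0.0457,0.3315,0.05,0,0,0.654,0.6],[0.0457,0.3315,0.05,0,0,0.654,0.6],[0.0457,0.3315,0.05,0,0,0.654,0.6],[0.0457,0.3315,0.05,0,0,0.654,0.6],[0.0457,0.3315,0.05,0,0,0.654,0.6]]'; python3 - <<'E'
from h import *
s=ctrl.camera("side"); t=ctrl.camera("top"); cv2.imwrite("pics/v8s.png",s); cv2.imwrite("pics/v8t.png",t)
print("S",[b for b in blobs(s,(330,110,80,90),62,5)])
print("T",[b for b in blobs(t,(170,120,60,150),62,5)])
for th in(1.2,1.3,1.4,1.5,1.6,1.7,1.8): print(th,"bar",proj("side",lid(-131,0,51.5,th)).round(0),proj("top",lid(-131,0,51.5,th)).round(0),"fin",proj("side",lid(-58,29,63,th)).round(0),proj("top",lid(-58,29,63,th)).round(0))
E
```

```text
time_s: 18.3
eef_pos: [0.5013, -0.3299, 0.2153]
eef_rot: [-0.001, 0.931, -0.366, -0.002]
wrist_force: [-0.3, 0.5, -0.1]
opening: 0.602
grasp_force: 0.0
S [(367.0, 164.0, [22.0, 10.0]), (357.5, 142.5, [5.0, 11.0]), (370.5, 129.2, [16.3, 5.6]), (356.7, 119.7, [12.0, 0.7]), (396.0, 122.0, [38.2, 3.8])]
T [(199.5, 231.0, [65.5, 46.0]), (201.6, 204.7, [55.9, 6.8]), (178.5, 195.5, [3.0, 17.0]), (193.5, 190.0, [4.0, 11.0]), (220.5, 186.5, [3.1, 0.4]), (186.5, 181.0, [6.0, 11.0]), (227.6, 175.7, [0.9, 3.1])]
1.2 bar [351. 132.] [191. 207.] fin [365. 161.] [185. 191.]
1.3 bar [355. 137.] [191. 197.] fin [368. 165.] [186. 184.]
1.4 bar [360. 142.] [193. 186.] fin [370. 169.] [186. 178.]
1.5 bar [364. 149.] [194. 176.] fin [373. 174.] [187. 171.]
1.6 bar [369. 157.] [195. 165.] fin [376. 179.] [188. 165.]
1.7 bar [373. 165.] [197. 155.] fin [378. 185.] [190. 159.]
1.8 bar [377. 174.] [199. 146.] fin [380. 191.] [191. 154.]
```

The lid stands at about 1.36 rad, because the bar dragged it back as the fingers withdrew. I push it back on its rim, away from the lever.

```bash
python3 - <<'E'
from h import *
go(W(-20,-75,165),CY)
E
```

```text
shift [-0.1156 -0.2337  0.0517] rot [-0.001  0.003 -0.655] target [ 0.5753 -0.0773  0.165 ]
```

```bash
python3 jog.py '[[-0.1156,-0.2337,0.02,0,0,-0.655,0],[-0.1156,-0.2337,0.02,0,0,-0.655,0],[-0.1156,-0.2337,0.02,0,0,-0.655,0],[-0.1156,-0.2337,0.05,0,0,-0.655,0],[-0.1156,-0.2337,0.05,0,0,-0.655,0],[-0.1156,-0.2337,0.05,0,0,-0.655,0]]'; python3 jog.py '[[0.03,0,0,0,0,0,0],[0.05,0,0,0,0,0,0],[0.065,0,0,0,0,0,0],[0.08,0,0,0,0,0,0],[0.095,0,0,0,0,0,0],[0.11,0,0,0,0,0,0],[0.125,0,0,0,0,0,0],[0.125,0,0,0,0,0,0]]'
```

```text
time_s: 19.15
eef_pos: [0.5748, -0.076, 0.1669]
eef_rot: [-0.0, 0.999, -0.044, -0.001]
wrist_force: [0.2, 0.4, 1.1]
opening: 0.002
grasp_force: 0.0
time_s: 20.15
eef_pos: [0.7002, -0.0917, 0.168]
eef_rot: [0.0, 0.999, -0.047, 0.0]
wrist_force: [-0.2, 0.3, -0.2]
opening: -0.001
grasp_force: 0.0
```

```bash
python3 jog.py '[[-0.02,0,0,0,0,0,0],[-0.06,0,0,0,0,0,0.5],[-0.12,0,-0.02,0,0,0,0.6],[-0.17,0,-0.02,0,0,0,0.6],[-0.2,0.05,-0.03,0,0,0.188,0.6],[-0.2,0.1,-0.04,0,0,0.376,0.6],[-0.2,0.15,-0.04,0,0,0.5,0.6]]'; python3 - <<'E'
from h import *
s=ctrl.camera("side"); t=ctrl.camera("top")
print("S",[b for b in blobs(s,(345,110,60,100),62,5)])
print("T",[b for b in blobs(t,(175,130,50,70),62,5)])
go([.5022,-.3285,.15],-.746)
E
```

```text
time_s: 21.02
eef_pos: [0.4863, -0.2231, 0.2097]
eef_rot: [0.001, 0.956, -0.294, 0.001]
wrist_force: [0.2, -0.1, -0.1]
opening: 0.599
grasp_force: 0.0
S [(374.9, 196.1, [22.6, 64.5]), (362.8, 168.8, [27.5, 41.4]), (370.5, 129.2, [16.3, 5.6]), (356.7, 119.7, [12.0, 0.7]), (393.7, 119.8, [31.8, 3.7])]
T [(199.5, 194.4, [49.7, 7.3]), (190.0, 150.5, [3.0, 6.0]), (200.0, 147.0, [4.0, 10.0])]
shift [0.0712 0.0752 0.0591] rot [ 0.002 -0.003  0.147] target [ 0.5022 -0.3285  0.15  ]
```

Lid now about 1.79 rad. On to the spatula.

```bash
python3 jog.py '[[0.0712,0.0752,0.06,0,0,0.147,0.6],[0.0712,0.0752,0.06,0,0,0.147,0.6],[0.0712,0.0752,0.06,0,0,0.147,0.6],[0.0712,0.0752,0.12,0,0,0.147,0.6],[0.0712,0.0752,0.14,0,0,0.147,0.6]]'; python3 - <<'E'
from h import *
s=ctrl.camera("side"); t=ctrl.camera("top")
x,y,w,h=192,180,32,36
m=(s[y:y+h,x:x+w].max(2)<55)
print("side handle still visible px",m.sum())
go([.5022,-.3285,.0065],-.746)
E
```

```text
time_s: 21.75
eef_pos: [0.5019, -0.3205, 0.0648]
eef_rot: [-0.001, 0.933, -0.361, -0.003]
wrist_force: [-0.6, 0.2, -0.3]
opening: 0.6
grasp_force: 0.0
side handle still visible px 263
shift [0.0053 0.0057 0.059 ] rot [0.    0.006 0.008] target [ 0.5022 -0.3285  0.0065]
```

```bash
python3 jog.py '[[0.0053,0.0057,0.02,0,0.004,0.008,0.6],[0.0053,0.0057,0.045,0,0.004,0.008,0.6],[0.0053,0.0057,0.059,0,0.004,0.008,0.6],[0.0053,0.0057,0.059,0,0.004,0.008,0.6],[0.0053,0.0057,0.059,0,0.004,0.008,0.6]]'; python3 jog.py '[[0,0,0,0,0,0,0],[0,0,0,0,0,0,0],[0,0,0,0,0,0,0],[0,0,0,0,0,0,0],[0,0,0,0,0,0,0],[0,0,0,0,0,0,0]]'
```

```text
time_s: 22.48
eef_pos: [0.5046, -0.3313, 0.0093]
eef_rot: [0.001, 0.931, -0.364, 0.002]
wrist_force: [0.5, 0.4, 0.2]
opening: 0.598
grasp_force: 0.0
time_s: 23.22
eef_pos: [0.5044, -0.3312, 0.0093]
eef_rot: [0.001, 0.931, -0.365, 0.002]
wrist_force: [-1.3, 0.8, 4.9]
opening: 0.206
grasp_force: 58.9
```

```bash
python3 jog.py '[[0,0,-0.02,0,0,0,0],[0,0,-0.05,0,0,0,0],[0,0,-0.09,0,0,0,0],[0,0,-0.14,0,0,0,0],[0,0,-0.19,0,0,0,0],[0,0,-0.19,0,0,0,0]]'; python3 - <<'E'
from h import *
go([.45,-.22,.20],1.48)
E
```

```text
time_s: 23.98
eef_pos: [0.5058, -0.3322, 0.205]
eef_rot: [0.003, 0.931, -0.364, 0.006]
wrist_force: [-0.7, -0.2, -1.3]
opening: 0.207
grasp_force: 59.1
shift [-0.1172 -0.0445  0.0033] rot [ 0.016 -0.007 -2.226] target [ 0.45 -0.22  0.2 ]
```

```bash
python3 jog.py '[[-0.03,-0.01,0,0,0,-0.188,0],[-0.06,-0.02,0,0,0,-0.376,0],[-0.09,-0.03,0,0,0,-0.56,0],[-0.117,-0.0445,0,0,0,-0.75,0],[-0.117,-0.0445,0,0,0,-0.94,0],[-0.117,-0.0445,0,0,0,-1.12,0],[-0.117,-0.0445,0,0,0,-1.31,0],[-0.117,-0.0445,0,0,0,-1.5,0],[-0.117,-0.0445,0,0,0,-1.68,0],[-0.117,-0.0445,0,0,0,-1.87,0]]'; python3 - <<'E'
from h import *
go(W(-35,-78,150),1.48); print(W(-35,-78,0),W(-75,-78,0))
E
```

```text
time_s: 25.22
eef_pos: [0.4472, -0.2176, 0.1974]
eef_rot: [0.001, 0.845, 0.534, -0.0]
wrist_force: [0.8, 0.9, -1.3]
opening: 0.203
grasp_force: 59.1
shift [0.1737 0.0424 0.0472] rot [ 0.001  0.001 -0.352] target [ 0.5601 -0.0789  0.15  ]
[ 0.56005661 -0.07889666  0.        ] [ 0.52022212 -0.07526168  0.        ]
```

```bash
python3 jog.py '[[0.06,0.015,0.01,0,0,-0.15,0],[0.12,0.03,0.02,0,0,-0.3,0],[0.1737,0.0424,0.03,0,0,-0.352,0],[0.1737,0.0424,0.047,0,0,-0.352,0],[0.1737,0.0424,0.047,0,0,-0.352,0],[0.1737,0.0424,0.047,0,0,-0.352,0]]'; python3 - <<'E'
from h import *
s=ctrl.camera("side"); t=ctrl.camera("top"); cv2.imwrite("pics/v9s.png",s); cv2.imwrite("pics/v9t.png",t)
go(W(-35,-78,150),1.48)
# expected spatula in images if axis z = tcp+4mm
o=ctrl.get_obs()["eef_pos"]; 
for n,d in(("butt",-57),("front",57),("blade0",82),("tip",213)):
    p=W(-35,-78+d,o[2]*1e3+4); print(n,proj("side",p).round(0),proj("top",p).round(0))
cv2.imwrite("pics/v9.png",np.hstack([crop(s,250,60,200,150,2),crop(t,120,160,190,150,2)]))
E
```

```text
time_s: 25.98
eef_pos: [0.5609, -0.0812, 0.1509]
eef_rot: [0.001, 0.741, 0.671, -0.0]
wrist_force: [0.9, 0.6, -0.6]
opening: 0.204
grasp_force: 59.1
shift [ 0.0024 -0.0016  0.0015] rot [ 0.003  0.003 -0.009] target [ 0.5601 -0.0789  0.15  ]
butt [285. 154.] [255. 242.]
front [329. 144.] [204. 236.]
blade0 [338. 142.] [192. 235.]
tip [385. 132.] [133. 228.]
```

View pics/v9.png

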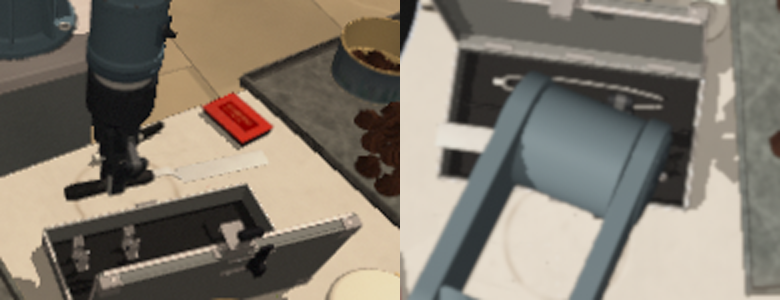

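The picture shows the spatula held level above the case, blade towards +y: tip at top (138,229) and side (384,137), butt at side (282,156). The clips are visible at about side (290,185) and (315,180), and the lid stands fully open.

```bash
python3 - <<'E'
from h import *
s=cv2.imread("pics/v9s.png"); t=cv2.imread("pics/v9t.png")
def q(img,roi,thr):
    x,y,w,h=roi; r=img[y:y+h,x:x+w]; m=(r.min(2)>thr).astype(np.uint8)
    c=max(cv2.findContours(m,0,1)[0],key=cv2.contourArea); return (cv2.boxPoints(cv2.minAreaRect(c))+[x,y]).round(1).tolist()
# print profiles to pick blade vs background
print("side row 140:",s[140,330:392].mean(1).astype(int)); print("side col 375:",s[125:155,375].mean(1).astype(int))
print("top row 229:",t[229,128:172].mean(1).astype(int)); print("top col 150:",t[212:250,150].mean(1).astype(int)); print("top col 143",t[212:250,143].mean(1).astype(int))
print("side col 286",s[145:170,286].mean(1).astype(int)); print("side row 156",s[156,274:296].mean(1).astype(int))
print("clips expected",[proj("side",W(-35,y,z)).round(1).tolist() for y,z in((-114,43),(-114,15),(-42,43),(-42,15))])
E
```

```text
side row 140: [197 196 195 196 195 194 195 196 195 195 196 194 194 195 196 196 196 195
 195 196 194 195 191 189 191 199 196 196 198 199 199 201 201 202 201 202
 202 202 202 204 205 206 206 207 206 207 208 210 210 211 210 211 211 209
 198 194 195 195 195 193 195 196]
side col 375: [ 85  94  94  90  54  20 103 176 195 195 192 201 206 207 207 207 207 209
 200 196 195 194 193 194 196 196 194 195 197 215]
top row 229: [213 213 213 213 213 213 212 212 212 214 220 222 223 223 223 223 223 223
 222 222 221 221 221 221 220 219 219 218 218 218 219 218 218 218 217 211
 189 154 131 125 125 125 125 125]
top col 150: [ 29  30  29  28  27  28  28  29  31  65 145 203 216 217 217 218 220 221
 222 222 222 212 170  93  37  31  31  30  32  32  31  33  38  37  32  38
  72 132]
top col 143 [201 196 189 184 181 182 178 165 160 175 207 216 218 219 221 222 223 223
 223 223 215 181 112  63  59  57  55  55  53  54  55  51  52  49  50  73
 124 177]
side col 286 [193 193 193 193 191 188 163  78  23  24  24  23  21  16  35 122 186 188
 189 191 192 193 194 194 193]
side row 156 [195 194 193 191 191 191 191 179  71  22  26  27  23  23  25  21  20  23
  22  23  19  18]
clips expected [[291.0, 181.8], [290.6, 188.3], [316.5, 175.6], [315.5, 182.2]]
```

```bash
python3 - <<'E'
from h import *
c,s=np.cos(CY),np.sin(CY)
def loc(p): d=p[:2]-CO; return np.array([(c*d[0]+s*d[1])*1e3,(-s*d[0]+c*d[1])*1e3,p[2]*1e3]).round(1)
p,e=tri((384,137),(137.7,226.6)); print("tip",loc(p),e)
p,e=tri((375,139),(146.5,227.6)); print("blade@375 approx",loc(p),e)
C,d=ray("side",(282,156.6))
for x in(-38,-35,-32):
    n=np.array([c,s]); k=((W(x,0,0)[:2]-C[:2])@n)/(d[:2]@n); print("butt if x=",x,loc(C+k*d))
print("tcp",loc(ctrl.get_obs()["eef_pos"]))
# bias check against clips (side view)
print(loc(plane("side",(290,185),.029)),loc(plane("side",(315,180),.029)))
E
```

```text
tip [-31.2 131.5 140.8] 0.002867569175519163
blade@375 approx [-32.1 109.6 139.2] 0.002457705955048267
butt if x= -38 [ -38.  -140.2  146. ]
butt if x= -35 [ -35.  -141.2  149.4]
butt if x= -32 [ -32.  -142.3  152.9]
tcp [-33.4 -80.4 151.5]
[ -36. -116.   29.] [-32.3 -45.9  29. ]
```

```bash
python3 - <<'E'
from h import *
c,s=np.cos(CY),np.sin(CY)
def loc(p): d=p[:2]-CO; return np.array([(c*d[0]+s*d[1])*1e3,(-s*d[0]+c*d[1])*1e3,p[2]*1e3]).round(1)
def br(f,n,ctr,r):
    i=cv2.imread(f).astype(int).mean(2); x,y=np.round(ctr).astype(int)-r; a=i[y:y+2*r+1,x:x+2*r+1]
    m=(a>75).astype(np.uint8)
    k,l,st,ce=cv2.connectedComponentsWithStats(m)
    return [(st[j].tolist()[2:],(ce[j]+[x,y]).round(1).tolist()) for j in range(1,k) if st[j][4]>5]
for y in(-114,-42):
    e=proj("top",W(-35,y,40)); f=proj("side",W(-35,y,40)); print(y,"top exp",e.round(1),br("pics/v8t.png","top",e,13)); print("   side exp",f.round(1),br("pics/v9s.png","side",f,13))
E
```

```text
-114 top exp [249.  241.6] [([8, 7, 46], [250.2, 239.7]), ([7, 7, 43], [248.9, 247.3]), ([1, 6, 6], [262.0, 252.5])]
   side exp [291.  182.5] [([17, 4, 43], [284.0, 171.0]), ([5, 7, 27], [288.9, 180.2]), ([9, 10, 53], [290.4, 189.0]), ([3, 6, 8], [278.6, 193.9]), ([5, 2, 8], [302.4, 195.6])]
-42 top exp [219.6 238.1] [([9, 7, 44], [220.8, 235.9]), ([9, 6, 46], [220.0, 243.7])]
   side exp [316.4 176.3] [([23, 6, 72], [310.9, 164.4]), ([5, 5, 23], [314.0, 174.8]), ([9, 11, 56], [315.2, 183.4])]
```

```bash
python3 - <<'E'
from h import *
c,s=np.cos(CY),np.sin(CY)
def loc(p): d=p[:2]-CO; return np.array([(c*d[0]+s*d[1])*1e3,(-s*d[0]+c*d[1])*1e3,p[2]*1e3]).round(1)
for a,b in(((289.6,184.6),(249.5,243.5)),((314.6,179.1),(220.4,239.8))):
    p,e=tri(a,b); print(loc(p),e.round(4),"top@35",loc(plane("top",b,.035)),"side@35",loc(plane("side",a,.035)))
# handle direction check with same cameras: tip tri gave x -31.2 at tcp -33.4
go(W(-36,-75.7,60),1.48)
E
```

```text
[ -39.5 -115.3   26.3] 0.0011 top@35 [ -39.4 -115.3   35. ] side@35 [ -33.2 -118.3   35. ]
[-39.  -43.3  24.2] 0.0014 top@35 [-38.8 -44.   35. ] side@35 [-31.2 -48.1  35. ]
shift [ 0.0049 -0.0029  0.0915] rot [ 0.003  0.003 -0.009] target [ 0.5593 -0.0765  0.06  ]
```

```bash
python3 - <<'E'
from h import *
c,s=np.cos(CY),np.sin(CY)
def loc(p): d=p[:2]-CO; return np.array([(c*d[0]+s*d[1])*1e3,(-s*d[0]+c*d[1])*1e3,p[2]*1e3]).round(1)
for z in(.141,.1445): print(z,"top",loc(plane("top",(137.7,226.6),z)),"side",loc(plane("side",(384,137),z)))
# lid-open finger tip check: v2 etc. Bar held when lid at 1.2: none. Bar pinch: bar vs TCP
print("expected x",-33.4+.0085*213)
E
```

```text
0.141 top [-31.7 130.  141. ] side [-30.7 132.8 141. ]
0.1445 top [-31.8 129.  144.5] side [-27.7 130.4 144.5]
expected x -31.589499999999997
```

```bash
python3 - <<'E'
from h import *
go(W(-38,-76,57),1.48)
E
```

```text
shift [ 0.0046 -0.0049  0.0945] rot [ 0.003  0.003 -0.009] target [ 0.5573 -0.0766  0.057 ]
```

```bash
python3 jog.py '[[0.0046,-0.005,0.03,0.003,0.003,-0.009,0],[0.0046,-0.005,0.06,0.003,0.003,-0.009,0],[0.0046,-0.005,0.085,0.003,0.003,-0.009,0],[0.0046,-0.005,0.0945,0.003,0.003,-0.009,0],[0.0046,-0.005,0.0945,0.003,0.003,-0.009,0],[0.0046,-0.005,0.0945,0.003,0.003,-0.009,0]]'; python3 - <<'E'
from h import *
c,s_=np.cos(CY),np.sin(CY)
def loc(p): d=p[:2]-CO; return np.array([(c*d[0]+s_*d[1])*1e3,(-s_*d[0]+c*d[1])*1e3,p[2]*1e3]).round(1)
go(W(-38,-76,57),1.48); print(loc(ctrl.get_obs()["eef_pos"]))
t=ctrl.camera("top"); s=ctrl.camera("side")
print("row profile", [ (x,np.where(t[200:260,x].mean(1)>150)[0][[0,-1]]+200) for x in(145,150,155,160)])
print("top col150",t[210:262,152].mean(1).astype(int)); print("top row",t[234,126:150].mean(1).astype(int))
E
```

```text
time_s: 26.82
eef_pos: [0.5582, -0.0759, 0.0576]
eef_rot: [0.0, 0.738, 0.675, 0.0]
wrist_force: [0.4, -0.6, -1.0]
opening: 0.206
grasp_force: 59.1
shift [-0.0008 -0.0009  0.0006] rot [ 0.001 -0.     0.002] target [ 0.5573 -0.0766  0.057 ]
[-37.1 -75.2  57.6]
row profile [(145, array([200, 259])), (150, array([226, 259])), (155, array([226, 259])), (160, array([227, 258]))]
top col150 [ 29  30  33  29  27  26  27  27  26  27  28  27  27  30  55 139 203 217
 219 220 221 222 223 223 223 222 207 137  54  44  43  43  44  44  45  44
  40  35  54 111 173 208 213 212 212 212 213 213 213 213 213 214]
top row [213 214 213 213 212 213 213 213 213 213 212 212 212 209 189 145  91  60
  58 110 181 213 222 223]
```

The top view puts the blade line within about 1 mm of the clip line. Press down in stages.

```bash
python3 jog.py '[[-0.001,-0.001,0.008,0,0,0,0],[-0.001,-0.001,0.015,0,0,0,0],[-0.001,-0.001,0.020,0,0,0,0],[-0.001,-0.001,0.020,0,0,0,0]]'; python3 jog.py '[[0,0,0.005,0,0,0,0],[0,0,0.010,0,0,0,0],[0,0,0.014,0,0,0,0],[0,0,0.018,0,0,0,0],[0,0,0.018,0,0,0,0]]'
```

```text
time_s: 27.42
eef_pos: [0.5564, -0.0764, 0.0361]
eef_rot: [-0.0, 0.738, 0.675, 0.0]
wrist_force: [1.4, -1.0, 0.6]
opening: 0.209
grasp_force: 59.2
time_s: 28.05
eef_pos: [0.5566, -0.0763, 0.0207]
eef_rot: [-0.0, 0.738, 0.675, -0.0]
wrist_force: [-8.0, 3.1, 24.5]
opening: 0.203
grasp_force: 62.1
```

```bash
python3 jog.py '[[0,0,0.003,0,0,0,0],[0,0,0.006,0,0,0,0],[0,0,0.006,0,0,0,0]]'
```

```text
time_s: 28.42
eef_pos: [0.5583, -0.0766, 0.0195]
eef_rot: [0.001, 0.737, 0.676, 0.001]
wrist_force: [-20.5, 7.0, 62.1]
opening: 0.206
grasp_force: 68.0
```

```bash
python3 jog.py '[[0,0,-0.007,0,0,0,0],[0,0,-0.007,0,0,0,0],[0,0,-0.007,0,0,0,0.45],[0,0,-0.007,0,0,0,0.45],[0,0,-0.007,0,0,0,0.45]]';python3 jog.py '[[0,0,-0.04,0,0,0,0.45],[0,0,-0.09,0,0,0,0.45],[-0.10,0,-0.15,0,0,0,0.45],[-0.20,-0.0,-0.16,0,0,0,0.45],[-0.25,0,-0.16,0,0,0,0.45],[-0.25,0,-0.16,0,0,0,0.45]]'; python3 - <<'E'
from h import *
s=ctrl.camera("side"); t=ctrl.camera("top"); cv2.imwrite("pics/w1s.png",s); cv2.imwrite("pics/w1t.png",t)
CO2=np.array([.5990,-.0044]); 
print("blade side col 362:",s[150:190,362].mean(1).astype(int))
for nm,z in(("home",24.5),("up9",33.5),("up18",43)):
    print(nm,[(d,proj("side",W(-35,-78+d,z)).round(1).tolist(),proj("top",W(-38,-78+d,z)).round(1).tolist()) for d in(-57,0,57)],"tip",proj("side",W(-35,135,z-11)).round(1),proj("top",W(-38,135,z-11)).round(1))
v=cv2.imread("pics/v9s.png")
for x in(303,): print("side col",x,"before",v[165:205,x].mean(1).astype(int),"\nafter",s[165:205,x].mean(1).astype(int))
print("top cols 235",t[225:262,235].mean(1).astype(int))
E
```

```text
time_s: 29.05
eef_pos: [0.5554, -0.0761, 0.0183]
eef_rot: [-0.001, 0.738, 0.675, -0.001]
wrist_force: [-0.5, 0.4, -0.3]
opening: 0.451
grasp_force: 0.0
time_s: 29.8
eef_pos: [0.5347, -0.3146, 0.1772]
eef_rot: [-0.001, 0.738, 0.675, -0.0]
wrist_force: [0.8, -0.7, 0.2]
opening: 0.447
grasp_force: 0.0
blade side col 362: [195 194 195 184 136  57  58  58  57  57  56  49  20  24  29  30  29  99
 205 205 205 199 165 158 160 164 148 131 115  56  39  65  91  90  83  68
  63  63  64  63]
home [(-57, [283.3, 188.0], [257.8, 243.9]), (0, [303.4, 183.0], [234.7, 241.2]), (57, [323.0, 178.2], [211.7, 238.4])] tip [373.7 168.2] [149.8 231.1]
up9 [(-57, [283.4, 185.9], [257.6, 243.9]), (0, [303.6, 180.9], [234.4, 241.1]), (57, [323.4, 176.1], [211.2, 238.4])] tip [374.4 166.1] [148.9 230.9]
up18 [(-57, [283.5, 183.6], [257.4, 243.9]), (0, [303.8, 178.7], [234.0, 241.1]), (57, [323.8, 173.8], [210.6, 238.3])] tip [375.1 163.9] [147.9 230.8]
side col 303 before [195 190 166  89  58  57  58  58  58  52  33  19  27  31  31  32  31  31
  31  31  31  32  31  30  32  32  31  31  32  33 140 207 183 133 151 151
 150 149 135  92] 
after [194 189 165  88  59  57  57  57  57  52  32  19  26  32  33  35  41  42
  40  35  25  16  16  16  17  16  25  31  32  34 140 207 181 133 151 151
 150 148 134  91]
top cols 235 [ 46  45  46  46  46  45  47  47  46  45  45  41  33  34  46  53  59  59
  57  52  44  44  46  44  45  44  44  45  45  45  44  41  32  34  64 121
 176]
```

```bash
python3 - <<'E'
from h import *
t0=cv2.imread("pics/v8t.png");t1=cv2.imread("pics/w1t.png");s0=cv2.imread("pics/v9s.png");s1=cv2.imread("pics/w1s.png")
f=lambda a:a.mean(-1).astype(int)
for x in(220,249): print("T",x,f(t0[229:254,x]),"\n  ->",f(t1[229:254,x]))
for x in(289,290,314,315): print("S",x,f(s0[170:198,x]),"\n  ->",f(s1[170:198,x]))
for x in(283,296,308): print("S handle",x,f(s1[172:200,x]))
for y in(238,241,): print("T row",y,f(t1[y,200:270]))
E
```

```text
T 220 [ 45  44  44  52  97 142 141 144 141 103  60  66 102 124 120 140 162 111
  51  44  45  45  44  45  44] 
  -> [ 45  45  44  52  98 142 140 129  94  63  59  64  69  84 108 140 162 112
  51  45  45  45  45  44  44]
T 249 [ 44  43  45  45  44  44  45  55  97 139 146 155 153 116  69  75 114 129
 119 126 140  96  50  46  45] 
  -> [ 44  45  45  44  44  44  45  55  97 138 144 136  90  56  58  58  61  79
 105 126 141  96  50  46  44]
S 289 [181 105  59  59  58  56  58  66  87 103 104 105  86  56  72  79  88  95
  93  72  63  71  79  78  86  72  31  32] 
  -> [180 104  57  57  58  57  57  65  86 103 103 103  84  33  40  42  47  79
  92  71  62  65  72  77  85  72  30  32]
S 290 [138  86  59  57  58  56  58  81 106 103 104 105  93  65  69  79 101 103
  83  84  76  75  75  81  84  68  30  32] 
  -> [136  86  58  57  56  57  56  81 106 103 104 104  87  40  41  42  82 102
  84  83  76  75  76  81  84  68  32  32]
S 314 [ 58  57  62  88 109 108 118 115  72  85 100  98  88  49  48  66  80  82
  88  77  32  28  91 168 178 120 122 122] 
  -> [ 58  56  61  87 107 107 117 110  47  45  58  71  58 
[... 549 characters left out ...]
  51  29  23  30  32  31  35  44  45  41  33  21  19  20  17  18  14
  19  22  24  46 142 202 186 154 158 153]
T row 238 [210 212 214 216 218 219 219 217 216 214 213 210 195 144  79  56  56  58
  59  60  63  68  71  65  56  50  48  46  45  46  42  39  36  34  35  34
  32  32  33  32  33  34  32  33  33  35  56 101 131 138 144 150 153 117
  63  32  28  28  27  28  31  37  42  47  95 165 194 169 145 144]
T row 241 [ 72  87 103 109 113 121 133 139 142 145 155 166 148 102  65  56  59  65
  66  68  69  67  65  65  64  64  64  63  64  62  63  61  61  60  59  59
  58  58  58  57  55  52  51  51  51  51  53  62  76  90  88  88  84  61
  44  40  36  32  28  26  27  28  29  55 111 157 169 155 145 143]
```

The jaws of both clips sit at exactly the same pixels as before the insertion, with the dark handle between them, so the handle is home. Now the lid, pushed forward from behind.

```bash
cat >> h.py <<'E'
def Q(th,r,off=14,h=18,y=-70):
    c,s=np.cos(th),np.sin(th); return W(83-r*c+h*s+off,y,36+r*s+h*c)
E
python3 - <<'E'
from h import *
go(W(170,-240,240),1.48); go(W(170,-70,240),1.48); go(W(170,-70,178),1.48)
E
```

```text
shift [ 0.0806  0.2084 -0.0617] rot [ 0.001  0.003 -0.004] target [ 0.7495 -0.2589  0.24  ]
shift [ 0.2506  0.2078 -0.0623] rot [ 0.001  0.003 -0.004] target [ 0.7649 -0.0896  0.24  ]
shift [ 0.2508  0.2077 -0.0003] rot [ 0.001  0.003 -0.004] target [ 0.7649 -0.0896  0.178 ]
```

```bash
python3 jog.py '[[0,0.06,-0.06,0,0,0,0],[0.01,0.12,-0.063,0,0,0,0],[0.04,0.17,-0.063,0,0,0,0],[0.08,0.208,-0.063,0,0,0,0],[0.14,0.208,-0.063,0,0,0,0],[0.20,0.208,-0.063,0,0,0,0],[0.25,0.208,-0.063,0,0,0,0],[0.25,0.208,-0.063,0,0,0,0],[0.25,0.208,-0.03,0,0,0,0],[0.25,0.208,0.0,0,0,0,0]]'; python3 - <<'E'
from h import *
for th,r in((1.8,150),(1.7,150),(1.6,150),(1.5,150),(1.4,150),(1.3,150),(1.2,150),(1.1,150),(1.,150),(.9,150),(.8,150)): go(Q(th,r),1.48)
E
```

```text
time_s: 31.15
eef_pos: [0.7642, -0.0825, 0.1758]
eef_rot: [-0.001, 0.738, 0.675, -0.0]
wrist_force: [-0.2, -0.1, 0.4]
opening: -0.001
grasp_force: 0.0
shift [-0.0069 -0.02   -0.0022] rot [-0.001 -0.     0.002] target [ 0.7436 -0.0876  0.178 ]
shift [-0.0069 -0.0345 -0.0066] rot [-0.001 -0.     0.002] target [ 0.7293 -0.0863  0.1824]
shift [-0.0069 -0.0493 -0.0096] rot [-0.001 -0.     0.002] target [ 0.7145 -0.085   0.1854]
shift [-0.0068 -0.0643 -0.011 ] rot [-0.001 -0.     0.002] target [ 0.6996 -0.0836  0.1869]
shift [-0.0068 -0.0794 -0.011 ] rot [-0.001 -0.     0.002] target [ 0.6845 -0.0822  0.1869]
shift [-0.0067 -0.0944 -0.0095] rot [-0.001 -0.     0.002] target [ 0.6696 -0.0809  0.1853]
shift [-0.0067 -0.1092 -0.0064] rot [-0.001 -0.     0.002] target [ 0.6548 -0.0795  0.1823]
shift [-0.0067 -0.1236 -0.0019] rot [-0.001 -0.     0.002] target [ 0.6405 -0.0782  0.1778]
shift [-0.0067 -0.1375  0.004 ] rot [-0.001 -0.     0.002] target [ 0.6266 -0.0769  0.1719]
shift [-0.0066 -0.1508  0.0113] rot [-0.001 -0.     0.002] target [ 0.6134 -0.0757  0.1647]
shift [-0.0066 -0.1632  0.0198] rot [-0.001 -0.     0.002] target [ 0.601  -0.0746  0.1561]
```

```bash
python3 jog.py '[[-0.006,-0.020,0.003,0,0,0,0],[-0.006,-0.0345,-0.001,0,0,0,0],[-0.006,-0.0493,-0.004,0,0,0,0],[-0.006,-0.0643,-0.005,0,0,0,0],[-0.006,-0.0794,-0.005,0,0,0,0],[-0.006,-0.0944,-0.004,0,0,0,0],[-0.006,-0.1092,-0.002,0,0,0,0],[-0.006,-0.1236,0.002,0,0,0,0],[-0.006,-0.1375,0.007,0,0,0,0],[-0.006,-0.1508,0.0133,0,0,0,0]]'; python3 - <<'E'
from h import *
for th in (.8,.7,.6,.5,.4,.3,.2,.1,0.06): go(Q(th,148),1.48)
s=ctrl.camera("side")
for th in(.6,.7,.8,.9,1.,1.1): print(th,"bar",proj("side",lid(-131,0,51.5,th)).round(0),"fin",proj("side",lid(-58,29,63,th)).round(0),proj("top",lid(-131,0,51.5,th)).round(0))
print(blobs(s,(320,95,80,60),62,6))
E
```

```text
time_s: 32.4
eef_pos: [0.6133, -0.0754, 0.1636]
eef_rot: [-0.0, 0.738, 0.675, 0.0]
wrist_force: [1.5, -0.3, -0.0]
opening: 0.001
grasp_force: 0.4
shift [-0.0003 -0.0109  0.0089] rot [-0.001 -0.001  0.002] target [ 0.6024 -0.0747  0.1547]
shift [-0.0003 -0.0223  0.0185] rot [-0.001 -0.001  0.002] target [ 0.5911 -0.0737  0.1451]
shift [-0.0003 -0.0327  0.0292] rot [-0.001 -0.001  0.002] target [ 0.5807 -0.0727  0.1344]
shift [-0.0003 -0.0419  0.0408] rot [-0.001 -0.001  0.002] target [ 0.5715 -0.0719  0.1228]
shift [-0.0003 -0.05    0.0534] rot [-0.001 -0.001  0.002] target [ 0.5635 -0.0712  0.1102]
shift [-0.0003 -0.0567  0.0667] rot [-0.001 -0.001  0.002] target [ 0.5567 -0.0706  0.0969]
shift [-0.0003 -0.0621  0.0805] rot [-0.001 -0.001  0.002] target [ 0.5513 -0.0701  0.083 ]
shift [-0.0003 -0.0661  0.0949] rot [-0.001 -0.001  0.002] target [ 0.5474 -0.0697  0.0687]
shift [-0.0003 -0.0673  0.1008] rot [-0.001 -0.001  0.002] target [ 0.5462 -0.0696  0.0628]
0.6 bar [329. 125.] fin [349. 150.] [190. 258.]
0.7 bar [332. 124.] fin [351. 150.] [190. 251.]
0.8 bar [336. 124.] fin [354. 151.] [189. 244.]
0.9 bar [339. 124.] fin [356. 152.] [189. 235.]
1.0 bar [343. 126.] fin [359. 155.] [189. 226.]
1.1 bar [347. 128.] fin [362. 157.] [190. 217.]
[(335.7, 152.5, [3.8, 2.2]), (355.5, 146.0, [16.0, 7.0]), (369.3, 129.3, [14.6, 4.8]), (356.7, 119.7, [12.0, 0.7]), (384.6, 112.3, [39.6, 3.4]), (379.1, 96.3, [2.5, 12.0]), (333.0, 124.5, [59.0, 26.0])]
```

```bash
python3 jog.py '[[0,-0.0109,0.009,0,0,0,0],[0,-0.0223,0.0185,0,0,0,0],[0,-0.0327,0.0292,0,0,0,0],[0,-0.042,0.041,0,0,0,0],[0,-0.05,0.0534,0,0,0,0],[0,-0.0567,0.0667,0,0,0,0],[0,-0.0621,0.0805,0,0,0,0],[0,-0.0661,0.094,0,0,0,0],[0,-0.0661,0.094,0,0,0,0]]'; python3 - <<'E'
from h import *
s,t=ctrl.camera("side"),ctrl.camera("top")
print("S",blobs(s,(305,125,45,50),62,5)); print("T",blobs(t,(175,235,40,50),62,5))
go(W(-66,-38,95),1.48);go(W(-66,-38,54),1.48)
E
```

```text
time_s: 33.58
eef_pos: [0.5471, -0.0688, 0.0687]
eef_rot: [-0.001, 0.738, 0.675, -0.0]
wrist_force: [-0.2, 0.1, 1.0]
opening: 0.003
grasp_force: 0.0
S [(319.3, 161.3, [3.6, 4.4]), (336.5, 154.5, [16.5, 6.7]), (316.5, 148.0, [46.0, 23.0]), (312.0, 125.5, [1.0, 14.0])]
T [(195.0, 276.0, [2.0, 8.0]), (177.6, 249.8, [5.7, 30.9])]
shift [ 0.0314 -0.0181 -0.025 ] rot [-0.001 -0.001  0.002] target [ 0.5328 -0.0362  0.095 ]
shift [ 0.0313 -0.0181  0.016 ] rot [-0.001 -0.001  0.002] target [ 0.5328 -0.0362  0.054 ]
```

```bash
python3 jog.py '[[0.01,-0.006,-0.015,0,0,0,0],[0.0313,-0.018,-0.012,0,0,0,0],[0.0313,-0.018,0.0,0,0,0,0],[0.0313,-0.018,0.008,0,0,0,0],[0.0313,-0.018,0.014,0,0,0,0],[0.0313,-0.018,0.018,0,0,0,0],[0.0313,-0.018,0.018,0,0,0,0]]'
```

```text
time_s: 34.55
eef_pos: [0.5324, -0.0357, 0.0538]
eef_rot: [-0.001, 0.737, 0.675, -0.001]
wrist_force: [-11.7, 4.6, 26.6]
opening: 0.0
grasp_force: 13.3
```

```bash
python3 jog.py '[[0,0,-0.02,0,0,0,0],[0,0,-0.07,0,0,0,0],[-0.06,-0.02,-0.12,0,0,0,0],[-0.12,-0.05,-0.15,0,0,0,0],[-0.18,-0.08,-0.15,0,0,0,0],[-0.24,-0.08,-0.15,0,0,0,0],[-0.24,-0.08,-0.15,0,0,0,0]]'; python3 - <<'E'
from h import *
s0,t0=cv2.imread("pics/side0.png"),cv2.imread("pics/top0.png"); s,t=ctrl.camera("side"),ctrl.camera("top")
for i in(s0,s): print("S",blobs(i,(305,130,40,45),62,5))
for i in(t0,t): print("T",blobs(i,(170,235,45,50),62,5))
def cm(i,roi,f):
    x,y,w,h=roi; m=f(i[y:y+h,x:x+w].astype(int)).astype(np.uint8); k,l,st,c=cv2.connectedComponentsWithStats(m); j=1+st[1:,4].argmax(); return (c[j]+[x,y]).round(1),st[j,4]
tin=lambda a:(a[...,2]-a[...,0]>45)
cho=lambda a:a.max(2)<75
for i in(t0,t): print("tin",cm(i,(180,112,70,70),tin),"choc",cm(i,(300,218,28,28),cho),"choc2",cm(i,(388,272,26,24),cho))
cx=[(f.mean(2).astype(int)[140:160,340]) for f in(s0,s)]; print(np.abs(cx[0]-cx[1]).max())
E
```

```text
time_s: 35.42
eef_pos: [0.4308, -0.2714, 0.2017]
eef_rot: [0.0, 0.739, 0.674, -0.0]
wrist_force: [-0.4, 0.6, -0.0]
opening: 0.005
grasp_force: 0.0
S [(329.7, 158.9, [15.7, 7.6]), (317.9, 145.7, [2.9, 8.2])]
S [(335.6, 157.5, [15.2, 7.3]), (317.9, 145.7, [2.9, 8.2])]
T [(196.0, 277.0, [2.0, 8.0]), (194.8, 251.8, [6.2, 20.5])]
T [(196.0, 277.0, [8.2, 1.9]), (187.6, 250.4, [6.2, 19.7])]
tin (array([216.2, 148.1]), np.int32(2711)) choc (array([313.6, 231.6]), np.int32(213)) choc2 (array([401.9, 285.5]), np.int32(105))
tin (array([216.1, 147.7]), np.int32(2712)) choc (array([313.4, 231.6]), np.int32(208)) choc2 (array([400.7, 284.6]), np.int32(163))
67
```

The bar is back at exactly its first pixels in both views, so the lid is shut and caught. The tin and chocolate have not moved.

```bash
python3 -c "
from bench import ctrl
print(ctrl.hand_in())"
```

```text
the job is handed in; nothing more can be done
None
```

The spatula is pressed home in the clips and the lid is shut, with the latch bar back at its starting pixels in both views. The tin and chocolate show no measurable shift, and the job is handed in at about 35.5 s; the first latch grip slipped and was redone.

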